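Load the friction sledge and draw the newton meter to 4 N

TASK

Run the friction test on the classroom bench: gently lay the three equal thick round steel bars crosswise on the wooden sledge, two side by side between its battens and the third saddled in the groove on top of them. Then draw the newton meter's barrel straight away from the sledge to its 4 N mark (the broad ring on the rod) and hold it steady there for more than a second without the sledge slipping, and finally ease it back to zero under control and let go. Leave the other things on the bench where they are.

Things in the scene. Friction and masses are not known exactly. Their poses are not given: they have to be found in the camera images.
- bed (a point): centre of the top face of the wooden sledge's bed. The sledge is a loose board 100 (x) x 84 (y), this face 12 above the bench; 0.25 kg, slides if pulled too hard. Across each x end stands a batten 14 thick, 18 high, 60 long in y; 72 clear between the two, so two 32 bars fit side by side, lengths along y; the y sides are open. The newton meter is hooked to the -x end
- bar1_center (a point): one of the three equal round steel bars used as weights: plain solid cylinder, diameter 32, length 60, about 0.4 kg, lying on the bench (it stays where it lies on the flat). Point: its centre, 16 above what it lies on. Its x axis runs along the bar's length; it may be rolled about that axis
- bar2_center (a point): one of the three equal round steel bars used as weights: plain solid cylinder, diameter 32, length 60, about 0.4 kg, lying on the bench (it stays where it lies on the flat). Point: its centre, 16 above what it lies on. Its x axis runs along the bar's length; it may be rolled about that axis
- bar3_center (a point): one of the three equal round steel bars used as weights: plain solid cylinder, diameter 32, length 60, about 0.4 kg, lying on the bench (it stays where it lies on the flat). Point: its centre, 16 above what it lies on. Its x axis runs along the bar's length; it may be rolled about that axis
- meter_barrel (a joint): newton meter's draw in m: 0 = home (0 N), grows as the barrel is drawn from the sledge; 0.020 per newton: 4 N = 0.080, end stop 5 N = 0.100. A spring (50 N/m, no catch) pulls it back when let go. The aluminium rod that comes out of the barrel's mouth has a black ring at each newton; the broad ring is 4 N and just shows at the mouth there
- barrel_mid (a point): middle of the newton meter's barrel: grey cylinder with black end collars, diameter 28 (collars 30), 150 long, level, axis 16 above the bench; at home this point is 110 from the sledge's eye, which lies 62 from the bed's centre. Its x axis points along it to the eye; it is drawn along its -x. It can swing 0.4 rad about the eye and may start a little askew. A wire loop at the tail
- square_bar_center (a point): bystander: square steel bar 60 x 32 x 32 lying on the bench, its centre; x along its length
- thin_bar_center (a point): bystander: thin round steel bar, diameter 16, length 60, lying on the bench, its centre; x along its length
- petri_dish: bystander: glass petri dish with dark soil, diameter 60, height 15; origin under its centre
- sample_jar: bystander: glass sample jar with white lid, diameter 46, height 58; origin under its centre
- steel_slug: bystander: short round steel slug standing on end, diameter 32, height 30; origin under its centre
- wood_block: bystander: plain wooden block 56 (x) x 36 x 28 high; origin under its centre
- soil_dish: bystander: glass petri dish with brown soil, diameter 60, height 15; origin under its centre
- tweezers: bystander: steel tweezers lying flat, 115 long (x), 9 wide, 4 high; origin under its centre
Things that resemble listed ones, but are neither listed nor needed, are in the scene too. Leave any green or turquoise look-alike of the part that bears bar2_center alone.

How it is judged:
On the way, in this order (a step that is already met when the one before it is completed fails the run):
1. all three bars lie crosswise on the sledge, two in the bed and one saddled on top of them, let go and at rest, the meter still at home (((x of bar1_center in the frame of bed between -0.01 and 0.01 m and y of bar1_center in the frame of bed between -0.018 and 0.018 m and z of bar1_center in the frame of bed between 0.037 and 0.047 m and x of bar2_center in the frame of bed between -0.026 and 0.026 m and y of bar2_center in the frame of bed between -0.018 and 0.018 m and z of each of bar2_center, bar3_center in the frame of bed below 0.02 m and x of bar3_center in the frame of bed between -0.026 and 0.026 m and y of bar3_center in the frame of bed between -0.018 and 0.018 m) or (x of bar2_center in the frame of bed between -0.01 and 0.01 m and y of bar2_center in the frame of bed between -0.018 and 0.018 m and z of bar2_center in the frame of bed between 0.037 and 0.047 m and x of bar1_center in the frame of bed between -0.026 and 0.026 m and y of bar1_center in the frame of bed between -0.018 and 0.018 m and z of each of bar1_center, bar3_center in the frame of bed below 0.02 m and x of bar3_center in the frame of bed between -0.026 and 0.026 m and y of bar3_center in the frame of bed between -0.018 and 0.018 m) or (x of bar3_center in the frame of bed between -0.01 and 0.01 m and y of bar3_center in the frame of bed between -0.018 and 0.018 m and z of bar3_center in the frame of bed between 0.037 and 0.047 m and x of bar1_center in the frame of bed between -0.026 and 0.026 m and y of bar1_center in the frame of bed between -0.018 and 0.018 m and z of each of bar1_center, bar2_center in the frame of bed below 0.02 m and x of bar2_center in the frame of bed between -0.026 and 0.026 m and y of bar2_center in the frame of bed between -0.018 and 0.018 m)) and angle between the x axis of each of bar1_center, bar2_center, bar3_center and the y axis of bed, either way round below 0.2 rad and linear speed of each of bar1, bar2, bar3 below 0.03 m/s and contact force between the fingers and bar1 below 0.1 N and contact force between the fingers and bar2 below 0.1 N and contact force between the fingers and bar3 below 0.1 N and value of joint meter_barrel below 0.01 m), for 0.3 s.
2. the meter is drawn to 4 N (0.080 m, within 0.25 N = 0.005 m) and held steady there, the load still on the sledge (((x of bar1_center in the frame of bed between -0.01 and 0.01 m and y of bar1_center in the frame of bed between -0.018 and 0.018 m and z of bar1_center in the frame of bed between 0.037 and 0.047 m and x of bar2_center in the frame of bed between -0.026 and 0.026 m and y of bar2_center in the frame of bed between -0.018 and 0.018 m and z of each of bar2_center, bar3_center in the frame of bed below 0.02 m and x of bar3_center in the frame of bed between -0.026 and 0.026 m and y of bar3_center in the frame of bed between -0.018 and 0.018 m) or (x of bar2_center in the frame of bed between -0.01 and 0.01 m and y of bar2_center in the frame of bed between -0.018 and 0.018 m and z of bar2_center in the frame of bed between 0.037 and 0.047 m and x of bar1_center in the frame of bed between -0.026 and 0.026 m and y of bar1_center in the frame of bed between -0.018 and 0.018 m and z of each of bar1_center, bar3_center in the frame of bed below 0.02 m and x of bar3_center in the frame of bed between -0.026 and 0.026 m and y of bar3_center in the frame of bed between -0.018 and 0.018 m) or (x of bar3_center in the frame of bed between -0.01 and 0.01 m and y of bar3_center in the frame of bed between -0.018 and 0.018 m and z of bar3_center in the frame of bed between 0.037 and 0.047 m and x of bar1_center in the frame of bed between -0.026 and 0.026 m and y of bar1_center in the frame of bed between -0.018 and 0.018 m and z of each of bar1_center, bar2_center in the frame of bed below 0.02 m and x of bar2_center in the frame of bed between -0.026 and 0.026 m and y of bar2_center in the frame of bed between -0.018 and 0.018 m)) and angle between the x axis of each of bar1_center, bar2_center, bar3_center and the y axis of bed, either way round below 0.2 rad and value of joint meter_barrel between 0.075 and 0.085 m and velocity of joint meter_barrel between -0.02 and 0.02 m/s), for 1 s.
At the end, for the whole second after the job is handed in: Three bars at rest crosswise on the sledge (within 0.2 rad, 18 mm off-centre lengthwise): two on the bed between the battens, one saddled on them, its centre 37 to 47 mm above the bed and within 10 mm of the middle. Meter at zero within 6 mm and let go; sledge within 20 mm of its start (((x of bar1_center in the frame of bed between -0.01 and 0.01 m and y of bar1_center in the frame of bed between -0.018 and 0.018 m and z of bar1_center in the frame of bed between 0.037 and 0.047 m and x of bar2_center in the frame of bed between -0.026 and 0.026 m and y of bar2_center in the frame of bed between -0.018 and 0.018 m and z of each of bar2_center, bar3_center in the frame of bed below 0.02 m and x of bar3_center in the frame of bed between -0.026 and 0.026 m and y of bar3_center in the frame of bed between -0.018 and 0.018 m) or (x of bar2_center in the frame of bed between -0.01 and 0.01 m and y of bar2_center in the frame of bed between -0.018 and 0.018 m and z of bar2_center in the frame of bed between 0.037 and 0.047 m and x of bar1_center in the frame of bed between -0.026 and 0.026 m and y of bar1_center in the frame of bed between -0.018 and 0.018 m and z of each of bar1_center, bar3_center in the frame of bed below 0.02 m and x of bar3_center in the frame of bed between -0.026 and 0.026 m and y of bar3_center in the frame of bed between -0.018 and 0.018 m) or (x of bar3_center in the frame of bed between -0.01 and 0.01 m and y of bar3_center in the frame of bed between -0.018 and 0.018 m and z of bar3_center in the frame of bed between 0.037 and 0.047 m and x of bar1_center in the frame of bed between -0.026 and 0.026 m and y of bar1_center in the frame of bed between -0.018 and 0.018 m and z of each of bar1_center, bar2_center in the frame of bed below 0.02 m and x of bar2_center in the frame of bed between -0.026 and 0.026 m and y of bar2_center in the frame of bed between -0.018 and 0.018 m)) and angle between the x axis of each of bar1_center, bar2_center, bar3_center and the y axis of bed, either way round below 0.2 rad and linear speed of each of bar1, bar2, bar3 below 0.03 m/s and contact force between the fingers and bar1 below 0.1 N and contact force between the fingers and bar2 below 0.1 N and contact force between the fingers and bar3 below 0.1 N and value of joint meter_barrel below 0.006 m and linear speed of sledge below 0.02 m/s and distance of bed from where it was at the start of the episode below 0.02 m); the robot touches nothing.
It fails at once if the sledge slips or is pushed more than 20 mm from where it stood (distance of bed from where it was at the start of the episode above 0.02 m).
It fails at once if the meter snaps back (barrel returns faster than 0.4 m/s) (velocity of joint meter_barrel below -0.4 m/s).
It fails at once if a bar is dropped or thrown (moves faster than 0.6 m/s untouched by the fingers) ((linear speed of bar1 above 0.6 m/s and contact force between the fingers and bar1 below 0.01 N) or (linear speed of bar2 above 0.6 m/s and contact force between the fingers and bar2 below 0.01 N) or (linear speed of bar3 above 0.6 m/s and contact force between the fingers and bar3 below 0.01 N)).
It fails at once if one of the other things on the bench is moved more than 20 mm (distance of any of square_bar_center, thin_bar_center, petri_dish, sample_jar, steel_slug, wood_block, soil_dish, tweezers from where it was at the start of the episode above 0.02 m).
It also fails if it takes over 72 s, if anything falls off the work surface, if the arm or the gripper's body presses on something with over 40 N, if the wrist force passes 120 N, or if a joint passes its speed limit or range.

ROBOT

A 7-joint arm with a two-finger parallel gripper is mounted at the origin on the work surface. World frame = base frame: x ahead of the robot, y to its left, z up, the work surface at z = 0. Lengths are in m, angles in rad, forces in N, time in s.
With the tool pointing down it reaches from about 0.4 to 0.875 m from the base axis. Payload 19.3 kg.
Tool frame: the origin (TCP) lies at the very end of the fingers, on their centre line; the grasp point (between the pads) lies 19 mm behind it; z points along the fingers, y is the direction in which the jaws open and shut (so a half turn about z gives the same grasp; the last joint's range is limited). The gripper opens to 85 mm and grips with 20 to 120 N. Pads are 22 mm wide; open, the fingers measure 114 mm over their backs; the gripper's body (76 mm by 85 mm) begins 54 mm behind the grasp point. The pads swing forward as they close: fully open they stand 13 mm farther back than shut.
Start: joints at [1.146, 0.521, -0.036, 1.599, 0.021, 1.021, -0.113], TCP at [0.217, -0.586, 0.231] pointing down, gripper open.
Joint ranges: [-2.91, 2.91], [-0.3, 2.13], [-1.5, 1.42], [0.17, 2.43], [-1.26, 4.41], [0.16, 1.93], [-2.52, 2.52]. Speed limits (rad/s): [1.89, 1.89, 2.39, 2.39, 3.01, 3.01, 3.01].

INTERFACE

Orientations are given as [roll, pitch, yaw] about the fixed x, y, z axes, in that order (R = Rz(yaw) Ry(pitch) Rx(roll)).
In Python, from workcell import bot gives the robot as it stands.
- The arm moves only by the tool carry_out, never from a script. Its argument "targets" is a list of rows, each a list of 7 numbers: the shift along the tool's x, y, z in mm, then the turn, a rotation vector about the tool's x, y, z in units of 6 degrees (1.0 is 6 degrees), then the closure in counts, from 0 (fully open) to 255 (shut). A call has 1 to 5 rows; each row shifts and turns the commanded pose from where the row before left it, along the tool's axes as they then stand; what a row does not reach is not made up. A row lasts 1/12 s, in which the tool goes at most 41.7 mm and 7.16 degrees, less where a joint would pass 70% of its speed; a pose out of reach is approached as far as the arm can. A call is refused whole if a number of a shift passes 41.7 or a number of a turn 1, either way. A call with a gripper value outside its range is refused whole. The fingers move at their own pace and stop on an object; "force" is the grip in N (left out, the last holds). Time passes only in rows, so rows that do not move let the fingers close. It gives the time, the measured TCP pose, the force and the opening at its end, in the units of the state.
- bot.observe(): the state, without advancing time (a new reading comes with each control period).
- bot.grab_frame(name): name is "scene" or "top" or "wrist"; returns a dict with "color" (400x640x3 uint8, red, green, blue), "z_map" (400x640 float32, m along the optical axis (not along the pixel's ray), 0 where there is no reading), "K" (3x3 intrinsics, pixels), "k1" (the pictures are not rectified: a ray, as slopes to the right and down, at radius r is drawn at 1 + k1 r^2 times it, then the intrinsics apply), "cam_to_world" (4x4, takes a point from camera to world coordinates); the wrist camera has in their place "T_tool_cam" (4x4, takes a point from camera to tool coordinates, whose origin is the TCP and whose axes are the flange's). Camera axes: x right, y down, z forward; pixel columns grow to the right and rows downward; lengths in m; the calibration is good to about 2 mm. A picture is of the moment at which its call begins: read the wrist's pose just before it.
- bot.job_done(): hands the job in, once; it reports no verdict.
The state is a dict: "clock": time; "qpos": joint angles; "qd": joint speeds; "joint_efforts": joint torques, N m; "position": TCP position; "tool_rot": TCP orientation; "force": force on the tool from outside, world axes, zero at the start; "moment": the same for the moment, N m; "grip_width": finger opening in m.
Only numpy, scipy, OpenCV 4.12 (cv2) and the standard library are available. Lean on these libraries where they do the work, as an engineer would, in place of code of your own. Each camera call takes 0.05 s, during which the arm holds its last target. There are 200 camera calls.

## Working session

There is one attempt and no reset: what is moved stays moved. The work goes in short steps, Python scripts to look and compute and a tool call to move; the robot and the scene stay as the last step left them, time stands still between calls to the robot, and variables do not carry over. Pictures are saved under pics/ and viewed, about 8 in all and at most 12, crops included, and the job is handed in when it is done.

Besides the shell and the picture viewer there is one more tool, called after "Emit:" by a JSON object that holds its "op" and its "data". carry_out: Moves the arm, as the interface text tells. Its arguments: {"type":"object","properties":{"targets":{"type":"array","items":{"type":"array","items":{"type":"number"}}},"force":{"type":"number"}},"required":["targets"]}

```bash
ls; mkdir -p pics; cat > h.py <<'E'
import numpy as np, cv2
from workcell import bot
def save(n,im,s=1): cv2.imwrite('pics/'+n+'.png',cv2.cvtColor(cv2.resize(im,None,fx=s,fy=s,interpolation=cv2.INTER_CUBIC),cv2.COLOR_RGB2BGR))
def ray(f,u,v,T=None):
    K=f['K'];xd=(u-K[0,2])/K[0,0];yd=(v-K[1,2])/K[1,1];x,y=xd,yd
    for _ in range(20):
        s=1+f['k1']*(x*x+y*y);x,y=xd/s,yd/s
    return np.array([x,y,1.])
def onz(f,u,v,z,T=None):
    T=f['cam_to_world'] if T is None else T
    d=T[:3,:3]@ray(f,u,v);o=T[:3,3];return o+d*(z-o[2])/d[2]
def depthpt(f,u,v,T=None):
    T=f['cam_to_world'] if T is None else T
    return T[:3,:3]@(ray(f,u,v)*f['z_map'][int(v),int(u)])+T[:3,3]
E
python3 - <<'E'
from h import *
import pickle
print(bot.observe())
for n in('top','scene'):
    f=bot.grab_frame(n);save(n,f['color'],1.25);pickle.dump(f,open(n+'.pkl','wb'));print(n,f['K'],f['k1'],f['cam_to_world'])
E
```

```text
pics
{'clock': 0.0, 'qpos': array([ 1.14582183,  0.52200064, -0.03633912,  1.59999338,  0.021163  ,
        1.02110152, -0.11280383]), 'qd': array([ 0.00020535,  0.00071649, -0.00134063, -0.00083599, -0.00011739,
       -0.0005274 , -0.00102048]), 'joint_efforts': array([-2.03723270e-03, -9.27117062e+01,  1.97877780e+00, -3.69928014e+01,
        1.77262130e-02,  8.31952697e-03,  3.34299637e-05]), 'position': array([ 0.21697769, -0.58577205,  0.23073916]), 'tool_rot': array([-3.14047366e+00,  4.26037282e-05,  3.54751270e-01]), 'force': array([ 0.30865066, -0.04075537, -0.55498988]), 'moment': array([ 0.0211312 ,  0.02444916, -0.02731752]), 'grip_width': 0.08554641271282978}
top [[420.92380413   0.         323.02951305]
 [  0.         420.92380413 194.83770824]
 [  0.           0.           1.        ]] -0.014228100981267627 [[-0.01796914 -0.99288567  0.11770792  0.43654931]
 [-0.99976071  0.01931173  0.01027551  0.01379439]
 [-0.01247555 -0.11749511 -0.9929951   0.95380768]
 [ 0.          0.          0.          1.        ]]
scene [[436.11865711   0.         323.42891146]
 [  0.         436.11865711 194.75542232]
 [  0.           0.           1.        ]] 0.010753290723871774 [[-0.80561316  0.4841782  -0.34140725  0.90554178]
 [ 0.59243809  0.65631443 -0.46719213  0.4510402 ]
 [-0.00213374 -0.57863878 -0.81558115  0.84151354]
 [ 0.          0.          0.          1.        ]]
```

View pics/top.png

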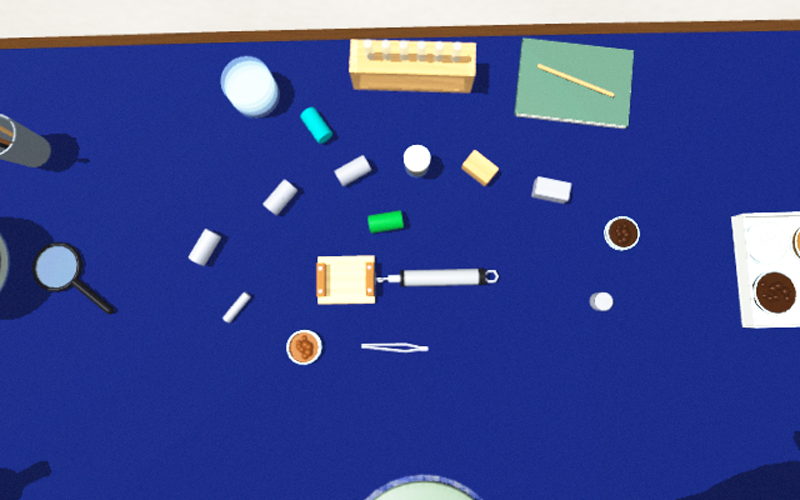

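View pics/scene.png

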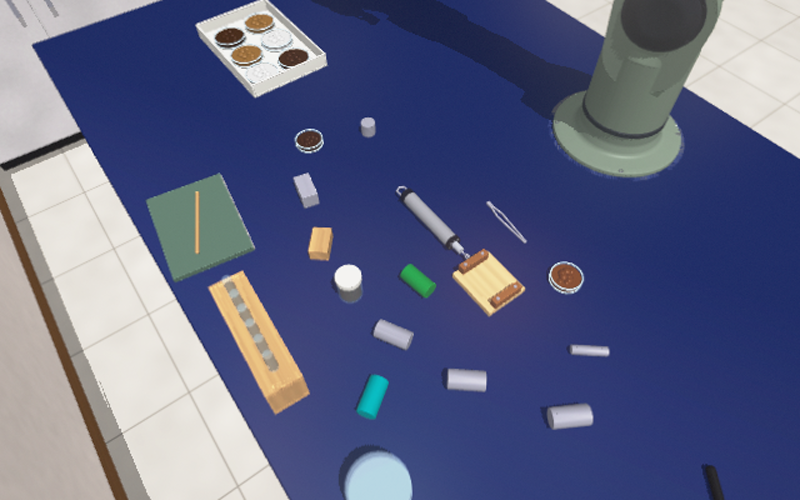

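The top view is 640x400 scaled by 1.25. Candidates for the three bars are the grey cylinders at (353,170), (281,197) and (205,247). I rule out these others:
- Square bar at (552,189): flat faces.
- Thin bar at (237,307): half the width.
- Slug at (601,301): standing on end.
- Look-alikes at (386,221) green and (316,125) turquoise: wrong colour.

The sledge is at (346,280) with its meter to the right (tail loop at 490,276), so sledge +x is roughly world +y.

```bash
cat > m.py <<'E'
from h import *
import pickle
for n in('top','scene'):
    f=pickle.load(open(n+'.pkl','rb'));im=f['color'].astype(int)
    hsv=cv2.cvtColor(f['color'],cv2.COLOR_RGB2HSV)
    m=((im[...,2]-im[...,0]<45)&(im.max(2)>60)).astype(np.uint8)
    if n=='top': save('mask',np.dstack([m*255]*3))
    c,_=cv2.findContours(m,cv2.RETR_EXTERNAL,cv2.CHAIN_APPROX_NONE)
    for k in c:
        a=cv2.contourArea(k)
        if a<60 or a>6000: continue
        M=cv2.moments(k);u,v=M['m10']/a,M['m01']/a
        p=onz(f,u,v,.016)
        if not(.2<p[0]<.9 and abs(p[1])<.6): continue
        q=np.array([onz(f,*x,.016)[:2] for x in k[:,0]],np.float32)
        r=cv2.minAreaRect(q*1000)
        mm=np.zeros_like(m);cv2.drawContours(mm,[k],-1,1,-1)
        bx=cv2.boxPoints(r);e=[bx[1]-bx[0],bx[2]-bx[1]];e=max(e,key=np.linalg.norm)
        print(n,(round(u),round(v)),'a',a,'p',p[:2].round(4),'rectc',np.round(r[0],1),'size',np.round(r[1],0),'dir',round(np.degrees(np.arctan2(e[1],e[0]))%180,1),'rgb',im[mm>0].mean(0).round())
E
python3 m.py
```

```text
top (316, 277) a 197.5 p [0.3657 0.0427] rectc [364.4  44.5] size [114.  13.] dir 89.0 rgb [179. 186. 217.]
top (243, 277) a 566.0 p [0.3688 0.2034] rectc [368.2 204. ] size [60. 59.] dir 90.0 rgb [213. 163. 122.]
top (481, 241) a 197.5 p [ 0.4389 -0.323 ] rectc [ 438.3 -323.5] size [40. 31.] dir 88.9 rgb [216. 220. 230.]
top (189, 245) a 169.5 p [0.4402 0.3231] rectc [440.  323.3] size [16. 61.] dir 140.5 rgb [205. 209. 220.]
top (393, 221) a 81.0 p [ 0.4868 -0.1301] rectc [ 486.1 -131. ] size [22. 22.] dir 88.9 rgb [122. 129. 169.]
top (299, 223) a 2557.5 p [0.4855 0.0779] rectc [486.6  32.9] size [ 86. 297.] dir 90.8 rgb [231. 222. 199.]
top (164, 197) a 367.5 p [0.549  0.3836] rectc [548.9 383.9] size [34. 63.] dir 149.8 rgb [207. 211. 221.]
top (497, 186) a 553.0 p [ 0.5596 -0.3671] rectc [ 560.2 -367.1] size [63. 59.] dir 88.9 rgb [129. 107.  94.]
top (224, 157) a 355.0 p [0.6378 0.247 ] rectc [638.1 246.9] size [34. 61.] dir 139.9 rgb [208. 212. 223.]
top (441, 152) a 448.0 p [ 0.6412 -0.2456] rectc [ 641.5 -245.5] size [67. 39.] dir 77.3 rgb [219. 222. 231.]
top (282, 136) a 
[... 1701 characters left out ...]
ir 50.3 rgb [194. 158. 116.]
scene (405, 177) a 184.5 p [0.3735 0.052 ] rectc [372.3  50.7] size [118.  16.] dir 88.2 rgb [131. 131. 156.]
scene (374, 209) a 2659.0 p [0.4904 0.078 ] rectc [491.1  22.3] size [328.  91.] dir 90.0 rgb [176. 158. 135.]
scene (159, 181) a 4550.5 p [ 0.8506 -0.2853] rectc [ 847.4 -292.7] size [218. 152.] dir 82.0 rgb [108. 132. 117.]
scene (245, 152) a 359.0 p [ 0.641  -0.2437] rectc [ 640.9 -245.2] size [89. 38.] dir 77.3 rgb [162. 162. 179.]
scene (247, 113) a 315.0 p [ 0.5651 -0.3601] rectc [ 564.3 -361.6] size [73. 59.] dir 60.3 rgb [107.  98.  99.]
scene (294, 102) a 153.0 p [ 0.4399 -0.3217] rectc [ 440.4 -322.7] size [60. 36.] dir 55.4 rgb [143. 143. 160.]
```

```bash
python3 - <<'E'
from h import *
import pickle
f=pickle.load(open('scene.pkl','rb'));save('crop',f['color'][160:350,290:490],3)
for n in('top','scene'):
    f=pickle.load(open(n+'.pkl','rb'));im=f['color'].astype(int)
    def comps(m,z,lab,lo,box):
        nn,l,st,c=cv2.connectedComponentsWithStats(m.astype(np.uint8))
        for i in range(1,nn):
            if st[i,4]<lo: continue
            p=onz(f,*c[i],z)
            if not(box[0]<p[0]<box[1] and box[2]<p[1]<box[3]): continue
            vv,uu=np.nonzero(l==i)
            q=np.array([onz(f,a,b,z)[:2] for a,b in zip(uu,vv)],np.float32)*1000
            r=cv2.minAreaRect(q);bx=cv2.boxPoints(r);e=max([bx[1]-bx[0],bx[2]-bx[1]],key=np.linalg.norm)
            w,V=np.linalg.eigh(np.cov(q.T));d=V[:,1]
            print(n,lab,c[i].round(),st[i,4],'c',p[:2].round(4),'rect',np.round(r[0],1),np.round(r[1],0),round(np.degrees(np.arctan2(e[1],e[0]))%180,1),'pca',round(np.degrees(np.arctan2(d[1],d[0]))%180,1))
    B=(.4,.58,-.2,.2)
    h=cv2.cvtColor(f['color'],cv2.COLOR_RGB2HSV).astype(int)
    comps((h[...,0]<16)&(h[...,1]>120)&(h[...,2]>60),.030,'batten',15,B)
    comps((h[...,0]<40)&(h[...,1]>35)&(h[...,2]>60),.012,'wood',100,B)
    comps((h[...,1]<60)&(h[...,2]>90)&(im.min(2)>70),.016,'grey',30,B)
    comps((h[...,2]<75),.016,'black',15,B)
f=pickle.load(open('top.pkl','rb'))
print([depthpt(f,u,v).round(4) for u,v in [(277,224),(270,224),(284,224),(257,224),(296,224),(350,222),(340,222),(224,157),(282,136),(164,197)]])
E
```

```text
top batten [259. 224.] 27 c [0.4847 0.1653] rect [485.5 166.3] [ 2. 55.] 180.0 pca 179.7
top batten [298. 224.] 27 c [0.4828 0.0795] rect [483.9  79.4] [ 2. 55.] 177.1 pca 178.9
top wood [274. 224.] 675 c [0.4837 0.1343] rect [485.9 130.2] [104.  83.] 89.0 pca 88.3
top grey [277. 223.] 1211 c [0.4864 0.1267] rect [485.7 128.2] [ 86. 101.] 90.1 pca 177.6
top grey [353. 222.] 774 c [ 0.4865 -0.0416] rect [486.4 -42.1] [ 28. 134.] 90.3 pca 90.2
top grey [393. 220.] 49 c [ 0.4872 -0.1316] rect [ 487.2 -131. ] [22. 20.] 88.9 pca 165.8
top grey [311. 223.] 97 c [0.4857 0.0521] rect [485.7  54.8] [12. 47.] 91.8 pca 92.6
top black [386. 221.] 62 c [ 0.4862 -0.1144] rect [ 486.4 -114.4] [11. 27.] 178.0 pca 0.2
top black [321. 222.] 28 c [0.4876 0.0282] rect [486.9  29.1] [ 4. 27.] 179.0 pca 0.8
scene batten [379. 209.] 170 c [0.4886 0.0901] rect [488.8  89.7] [19. 64.] 179.7 pca 1.7
scene batten [405. 235.] 184 c [0.4885 0.1747] rect [489.1 174.4] [64. 18.] 0.5 pca 2.4
scene wood [390. 225.] 1673 c [0.4891 0.13  ] rect [488.2 126.9] [ 89. 112.] 90.1 pca 85.2
scene grey [343. 174.] 581 c [ 0.4861 -0.0446] rect [486.2 -46.7] [ 32. 138.] 90.3 pca 89.4
scene grey [367. 199.] 95 c [0.4858 0.0474] rect [486.2  49.4] [47. 18.] 81.2 pca 89.2
scene grey [402. 244.] 32 c [0.5001 0.1832] rect [495.5 183.9] [12. 81.] 172.7 pca 177.7
scene black [324. 156.] 50 c [ 0.4894 -0.1173] rect [ 490.5 -115.9] [40. 16.] 28.8 pca 27.8
scene black [361. 193.] 51 c [0.4873 0.0266] rect [486.3  28.6] [35. 16.] 12.6 pca 15.5
[array([0.4844, 0.1276, 0.0136]), array([0.4847, 0.1433, 0.0129]), array([0.4842, 0.112 , 0.0125]), array([0.4844, 0.1696, 0.0298]), array([0.4829, 0.0841, 0.0269]), array([ 0.4851, -0.0348,  0.0277]), array([ 0.4851, -0.0126,  0.0349]), array([0.6359, 0.2439, 0.0298]), array([0.681 , 0.1132, 0.0308]), array([0.5478, 0.3761, 0.0324])]
```

View pics/crop.png

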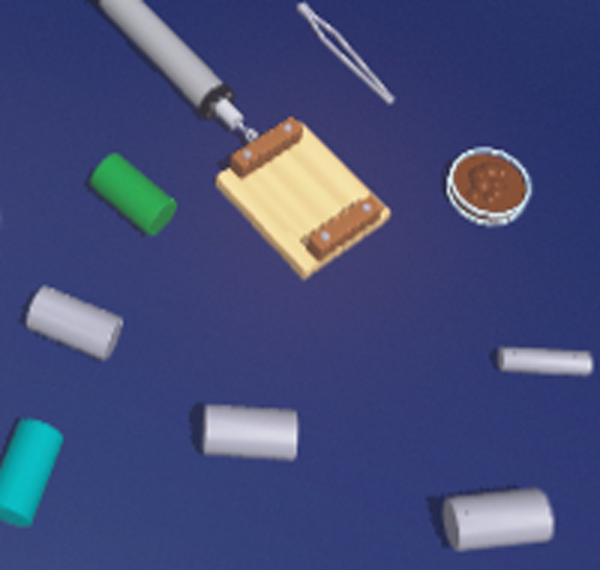

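```bash
cat > plan.py <<'E'
import sys,numpy as np
from scipy.spatial.transform import Rotation as R
from workcell import bot
# args: x y z yawdeg closure [n]; prints rows from the measured pose, turn first-mixed
def plan(t,yaw,g,n=None):
    s=bot.observe();p=np.array(s['position']);M=R.from_euler('xyz',s['tool_rot'])
    T=R.from_euler('ZYX',[np.radians(yaw),0,np.pi]);d=np.array(t)-p
    rv=(M.inv()*T).as_rotvec()/np.radians(6)
    n=n or int(max(np.ceil(np.linalg.norm(d)/.036),np.ceil(np.abs(rv).max()/.95),1))
    print('from',p.round(4),np.degrees(s['tool_rot']).round(2),'n',n)
    for i in range(n):
        v=M.inv().apply(np.array(t)-p)*1000/(n-i);r=(M.inv()*T).as_rotvec()/np.radians(6)/(n-i)
        v=v.round(0 if i<n-1 else 1);r=r.round(2);print([*v.tolist(),*r.tolist(),g],end=',' if i%5<4 else '\n')
        p=p+M.apply(v/1000);M=M*R.from_rotvec(r*np.radians(6))
    print()
a=[float(x) for x in sys.argv[1:]]
plan(a[:3],a[3],int(a[4]),int(a[5]) if len(a)>5 else None)
E
python3 plan.py .685 .114 .13 29 0
```

```text
from [ 0.217  -0.5858  0.2308] [-179.95    0.     20.33] n 24
[28.0, -21.0, 4.0, -0.0, -0.0, -0.06, 0],[29.0, -20.0, 4.0, -0.0, -0.0, -0.06, 0],[29.0, -20.0, 4.0, -0.0, -0.0, -0.06, 0],[29.0, -20.0, 4.0, -0.0, -0.0, -0.06, 0],[29.0, -20.0, 4.0, -0.0, -0.0, -0.06, 0]
[29.0, -20.0, 4.0, -0.0, -0.0, -0.06, 0],[29.0, -19.0, 4.0, -0.0, -0.0, -0.06, 0],[29.0, -19.0, 4.0, -0.0, -0.0, -0.06, 0],[29.0, -19.0, 4.0, -0.0, -0.0, -0.06, 0],[30.0, -19.0, 4.0, -0.0, -0.0, -0.06, 0]
[30.0, -19.0, 4.0, -0.0, -0.0, -0.06, 0],[30.0, -19.0, 4.0, -0.0, -0.0, -0.06, 0],[30.0, -18.0, 4.0, -0.0, -0.0, -0.06, 0],[30.0, -18.0, 4.0, -0.0, -0.0, -0.06, 0],[30.0, -18.0, 5.0, -0.0, -0.0, -0.06, 0]
[30.0, -18.0, 4.0, -0.0, -0.0, -0.06, 0],[30.0, -18.0, 5.0, -0.0, -0.0, -0.06, 0],[30.0, -17.0, 4.0, -0.0, -0.0, -0.06, 0],[31.0, -17.0, 5.0, -0.0, -0.0, -0.06, 0],[31.0, -17.0, 4.0, -0.0, -0.0, -0.06, 0]
[31.0, -17.0, 5.0, -0.0, -0.0, -0.06, 0],[31.0, -17.0, 4.0, -0.0, -0.0, -0.06, 0],[31.0, -16.0, 5.0, -0.0, -0.0, -0.06, 0],[30.2, -16.7, 4.2, -0.01, -0.0, -0.07, 0],
```

Emit:
{"op": "carry_out", "data": {"targets": [[15,-10,2,0,0,-0.06,0],[29,-20,4,0,0,-0.06,0],[29,-20,4,0,0,-0.06,0],[29,-20,4,0,0,-0.06,0],[29,-20,4,0,0,-0.06,0]]}}

```text
clock: 0.52
position: [0.3073, -0.4534, 0.2129]
tool_rot: [-3.141, 0.0, 0.386]
force: [1.1, -0.9, -0.8]
grip_width: 0.0853
```

Emit:
{"op": "carry_out", "data": {"targets": [[29,-20,4,0,0,-0.06,0],[29,-19,4,0,0,-0.06,0],[29,-19,4,0,0,-0.06,0],[29,-19,4,0,0,-0.06,0],[30,-19,4,0,0,-0.06,0]]}}

```text
clock: 0.93
position: [0.4046, -0.3083, 0.1931]
tool_rot: [-3.141, 0.0, 0.418]
force: [0.9, -0.1, 0.3]
grip_width: 0.0854
```

Emit:
{"op": "carry_out", "data": {"targets": [[30,-19,4,0,0,-0.06,0],[30,-19,4,0,0,-0.06,0],[30,-18,4,0,0,-0.06,0],[30,-18,4,0,0,-0.06,0],[30,-18,5,0,0,-0.06,0]]}}

```text
clock: 1.35
position: [0.5028, -0.162, 0.1721]
tool_rot: [3.142, 0.0, 0.449]
force: [1.3, -0.7, -0.8]
grip_width: 0.0853
```

Emit:
{"op": "carry_out", "data": {"targets": [[30,-18,4,0,0,-0.06,0],[30,-18,5,0,0,-0.06,0],[30,-17,4,0,0,-0.06,0],[31,-17,5,0,0,-0.06,0],[31,-17,4,0,0,-0.06,0]]}}

```text
clock: 1.77
position: [0.6, -0.0165, 0.1497]
tool_rot: [-3.141, 0.001, 0.481]
force: [0.6, -1.0, 0.2]
grip_width: 0.0856
```

Emit:
{"op": "carry_out", "data": {"targets": [[31,-17,5,0,0,-0.06,0],[31,-17,4,0,0,-0.06,0],[31,-16,5,0,0,-0.06,0],[30,-17,4,0,0,-0.07,0],[0,0,0,0,0,0,0]]}}

```text
clock: 2.18
position: [0.6776, 0.1066, 0.1307]
tool_rot: [-3.138, -0.001, 0.513]
force: [0.8, 1.9, -0.4]
grip_width: 0.0855
```

```bash
cat > w.py <<'E'
from h import *
import sys
from scipy.spatial.transform import Rotation as R
# wrist look: silhouettes of grey things -> centre at height z (arg1), name arg2
def look():
    s=bot.observe();f=bot.grab_frame('wrist')
    T=np.eye(4);T[:3,:3]=R.from_euler('xyz',s['tool_rot']).as_matrix();T[:3,3]=s['position']
    return s,f,T@f['T_tool_cam']
def blobs(f,T,m,z,lo=300):
    c,_=cv2.findContours(m.astype(np.uint8),cv2.RETR_EXTERNAL,cv2.CHAIN_APPROX_NONE)
    for k in c:
        a=cv2.contourArea(k)
        if a<lo: continue
        M=cv2.moments(k);u,v=M['m10']/a,M['m01']/a;p=onz(f,u,v,z,T)
        q=np.array([onz(f,*x,z,T)[:2] for x in k[:,0]],np.float32)*1000
        r=cv2.minAreaRect(q);bx=cv2.boxPoints(r);e=max([bx[1]-bx[0],bx[2]-bx[1]],key=np.linalg.norm)
        print((round(u),round(v)),'a',a,'p',p[:2].round(4),'rectc',np.round(r[0],1),'size',np.round(r[1],1),'dir',round(np.degrees(np.arctan2(e[1],e[0]))%180,1))
if __name__=='__main__':
    s,f,T=look();im=f['color'].astype(int)
    print(s['position'].round(4),np.degrees(s['tool_rot']).round(2))
    if len(sys.argv)>2: save(sys.argv[2],f['color'])
    blobs(f,T,(im[...,2]-im[...,0]<45)&(im.max(2)>60),float(sys.argv[1]))
E
python3 w.py .016 w1; python3 plan.py .685 .114 .06 29 0
```

```text
[0.6776 0.1066 0.1307] [-1.798e+02 -6.000e-02  2.940e+01]
(325, 308) a 2867.0 p [0.5901 0.0548] rectc [589.9  53.4] size [38.1 66.8] dir 98.8
(351, 337) a 51582.0 p [0.5757 0.0207] rectc [580.9  57.8] size [185.7 595.6] dir 119.6
(318, 178) a 3466.5 p [0.6863 0.1147] rectc [686.2 114.4] size [32.9 64.1] dir 118.3
(128, 145) a 4231.0 p [0.6389 0.2482] rectc [636.9 247.7] size [35.  77.7] dir 139.6
(584, 43) a 10564.5 p [0.8567 0.0038] rectc [865.6   6.1] size [154.   59.6] dir 87.4
from [0.6766 0.1032 0.1309] [-1.7988e+02  2.0000e-02  2.9290e+01] n 3
[4.0, -2.0, 24.0, -0.01, 0.0, 0.02, 0],[4.0, -2.0, 23.0, -0.0, 0.0, 0.01, 0],[4.7, -1.2, 23.9, -0.01, 0.0, 0.02, 0],
```

View pics/w1.png

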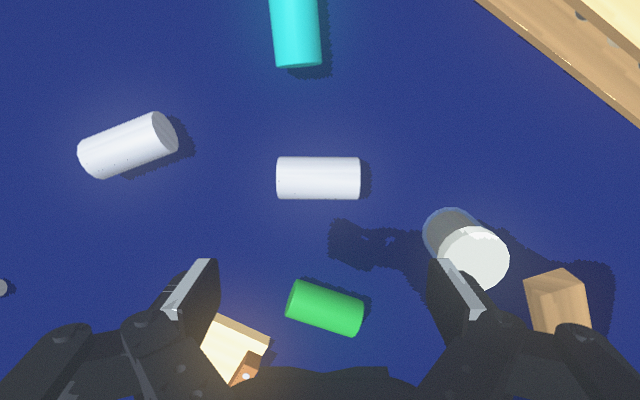

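Wrist view: the bar at (318,178) lies midway between the fingers and agrees with the other two cameras (.686,.1145, 118.5°). Green bar is at (325,308), jar at (470,250), both clear. Descending.

Emit:
{"op": "carry_out", "data": {"targets": [[5,-2,20,0,0,0.07,35],[5,-2,20,0,0,0.06,35],[4,-2,20,0,0,0,35],[0,0,15,0,0,0,35],[0,0,15,0,0,0,35]], "force": 40}}

```text
clock: 2.65
position: [0.6855, 0.1103, 0.0411]
tool_rot: [3.142, 0.001, 0.493]
force: [0.5, -0.6, -0.2]
grip_width: 0.0735
```

Emit:
{"op": "carry_out", "data": {"targets": [[0,0,12,0,0,0,35],[0,0,10,0,0,0,35],[0,0,8,0,0,0,35],[0,0,3,0,0,0,35],[0,0,0,0,0,0,35]]}}

```text
clock: 3.07
position: [0.6857, 0.1108, 0.0088]
tool_rot: [-3.141, 0.001, 0.493]
force: [0.6, 0.1, 0.0]
grip_width: 0.0731
```

Emit:
{"op": "carry_out", "data": {"targets": [[2,-3,2,0,0,0,35],[0,0,2,0,0,0,35],[0,0,2,0,0,0,35],[0,0,1,0,0,0,35],[0,0,0,0,0,0,35]]}}

```text
clock: 3.48
position: [0.6862, 0.1146, 0.0022]
tool_rot: [-3.142, 0.0, 0.493]
force: [1.0, -0.3, -0.9]
grip_width: 0.0739
```

Emit:
{"op": "carry_out", "data": {"targets": [[0,0,1,0,0,0,35],[0,0,1,0,0,0,35],[0,0,0,0,0,0,35]]}}

```text
clock: 3.73
position: [0.6862, 0.1145, 0.0001]
tool_rot: [-3.142, 0.0, 0.493]
force: [-0.4, -0.6, -0.8]
grip_width: 0.0736
```

Emit:
{"op": "carry_out", "data": {"targets": [[0,0,0,0,0,0,110],[0,0,0,0,0,0,140],[0,0,0,0,0,0,140],[0,0,0,0,0,0,140],[0,0,0,0,0,0,140]], "force": 40}}

```text
clock: 4.15
position: [0.6863, 0.1146, 0.0005]
tool_rot: [-3.142, -0.0, 0.493]
force: [-0.6, -0.0, 4.4]
grip_width: 0.0595
```

Emit:
{"op": "carry_out", "data": {"targets": [[0,0,-4,0,0,0,140],[0,0,-10,0,0,0,140],[0,0,-18,0,0,0,140],[0,0,-18,0,0,0,140],[0,0,-10,0,0,0,140]]}}

```text
clock: 4.57
position: [0.6869, 0.1147, 0.0627]
tool_rot: [3.141, -0.002, 0.493]
force: [0.2, 0.3, -3.9]
grip_width: 0.0592
```

```bash
python3 plan.py .486 .148 .10 90 140; python3 w.py .016 w2
```

```text
from [0.6869 0.1147 0.0627] [ 1.7997e+02 -1.0000e-01  2.8240e+01] n 11
[-15.0, -11.0, -3.0, 0.0, -0.0, -0.94, 140],[-13.0, -13.0, -3.0, 0.0, -0.0, -0.94, 140],[-12.0, -14.0, -4.0, 0.0, -0.0, -0.93, 140],[-11.0, -15.0, -3.0, 0.0, -0.0, -0.94, 140],[-9.0, -16.0, -4.0, 0.0, -0.0, -0.93, 140]
[-8.0, -17.0, -3.0, 0.0, -0.0, -0.94, 140],[-6.0, -18.0, -4.0, 0.0, -0.0, -0.93, 140],[-4.0, -18.0, -3.0, 0.0, -0.0, -0.94, 140],[-2.0, -18.0, -4.0, 0.01, -0.0, -0.93, 140],[-1.0, -18.0, -3.0, 0.0, -0.0, -0.94, 140]
[1.3, -18.8, -3.6, 0.01, -0.01, -0.93, 140],
[0.6869 0.1147 0.0627] [ 1.7997e+02 -1.0000e-01  2.8240e+01]
(349, 336) a 68091.5 p [0.6286 0.0632] rectc [628.3  79.1] size [119.7 430.8] dir 118.2
(70, 191) a 7448.5 p [0.6383 0.2487] rectc [635.7 248.5] size [35.  84.5] dir 139.7
(605, 26) a 3998.5 p [0.8462 0.0405] rectc [850.   42.6] size [69.  26.8] dir 88.1
```

Emit:
{"op": "carry_out", "data": {"targets": [[-16,-11,-10,0,0,-0.95,140],[-15,-13,-10,0,0,-0.95,140],[-15,-14,-10,0,0,-0.95,140],[-14,-15,-10,0,0,-0.95,140],[-13,-16,-10,0,0,-0.95,140]]}}

```text
clock: 5.03
position: [0.5843, 0.1209, 0.1103]
tool_rot: [-3.141, 0.0, 0.996]
force: [0.6, 1.3, -4.2]
grip_width: 0.0594
```

Emit:
{"op": "carry_out", "data": {"targets": [[-12,-17,-5,0,0,-0.94,140],[-11,-18,-5,0,0,-0.93,140],[-9,-18,-4,0,0,-0.93,140],[-8,-18,-3,0,0,-0.93,140],[-7,-18,0,0,0,-0.93,140]]}}

```text
clock: 5.45
position: [0.4842, 0.1111, 0.1277]
tool_rot: [3.141, -0.0, 1.484]
force: [0.5, 1.0, -4.4]
grip_width: 0.0593
```

Emit:
{"op": "carry_out", "data": {"targets": [[-5,-18,0,0,0,-0.93,140],[0,0,0,0,0,0,140]]}}

```text
clock: 5.62
position: [0.4636, 0.1067, 0.1271]
tool_rot: [-3.139, 0.001, 1.583]
force: [0.9, 0.3, -4.0]
grip_width: 0.0592
```

```bash
cat > bed.py <<'E'
from w import *
s,f,T=look();save(sys.argv[1],f['color']);print(s['position'].round(4),np.degrees(s['tool_rot']).round(2))
h=cv2.cvtColor(f['color'],cv2.COLOR_RGB2HSV).astype(int)
print('battens@30');blobs(f,T,(h[...,0]<14)&(h[...,1]>110)&(h[...,2]>60),.030,150)
print('wood@12');blobs(f,T,(h[...,0]<40)&(h[...,1]>45)&(h[...,2]>60),.012,500)
E
python3 bed.py w3
```

```text
[0.4636 0.1067 0.1271] [-1.7987e+02  8.0000e-02  9.0690e+01]
battens@30
(357, 225) a 1171.0 p [0.4894 0.0859] rectc [487.8  85.7] size [13.2 59. ] dir 179.8
(359, 103) a 1737.0 p [0.4876 0.1717] rectc [487.9 171.9] size [58.7 13.4] dir 0.7
(185, 51) a 4686.0 p [0.3763 0.2023] rectc [376.1 201.4] size [47.1 48.4] dir 178.5
wood@12
(355, 161) a 15774.0 p [0.4879 0.1296] rectc [487.9 124.7] size [108.   84.7] dir 89.9
(185, 49) a 4969.5 p [0.3697 0.2049] rectc [369.5 204.3] size [53.4 51.8] dir 86.1
```

View pics/w3.png

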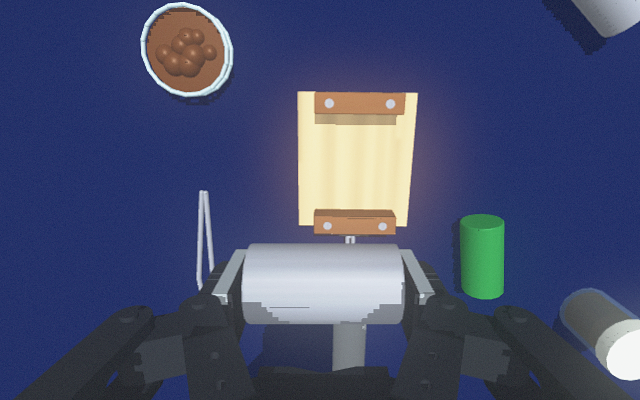

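Bed centre comes out at (.4875,.129) from battens 86 mm apart (expected 86), yaw ≈ 90°. The bar is held across the jaws at its ends. Going over the +x slot.

Emit:
{"op": "carry_out", "data": {"targets": [[14,8,10,0,0,0.1,140],[14,8,20,0,0,0,140],[11,7,20,0,0,0,140],[0,0,10,0,0,0,140],[0,0,0,0,0,0,140]]}}

```text
clock: 6.08
position: [0.489, 0.1469, 0.0651]
tool_rot: [-3.139, 0.001, 1.565]
force: [-1.1, -0.5, -3.7]
grip_width: 0.0594
```

```bash
python3 plan.py .4875 .146 .038 90.2 140 4
```

```text
from [0.489  0.1469 0.0651] [-1.7982e+02  4.0000e-02  8.9700e+01] n 4
[-0.0, -0.0, 7.0, -0.01, 0.0, -0.02, 140],[-0.0, -0.0, 7.0, -0.01, 0.0, -0.02, 140],[-0.0, -1.0, 7.0, -0.0, 0.0, -0.02, 140],[-0.9, -0.5, 6.2, -0.01, 0.01, -0.02, 140],
```

Emit:
{"op": "carry_out", "data": {"targets": [[-1,-1,9,0,0,-0.08,140],[0,0,9,0,0,0,140],[0,0,9,0,0,0,140],[0,0,8,0,0,0,140],[0,0,4,0,0,0,140]]}}

```text
clock: 6.5
position: [0.4886, 0.1454, 0.0273]
tool_rot: [-3.141, 0.0, 1.573]
force: [-1.0, 0.5, -3.5]
grip_width: 0.0593
```

Emit:
{"op": "carry_out", "data": {"targets": [[0,0,4,0,0,0,140],[0,0,4,0,0,0,140],[0,0,3,0,0,0,140],[0,0,1,0,0,0,140],[0,0,0,0,0,0,140]]}}

```text
clock: 6.92
position: [0.4888, 0.1457, 0.0162]
tool_rot: [-3.141, 0.0, 1.574]
force: [-0.1, -0.5, -4.8]
grip_width: 0.0595
```

Emit:
{"op": "carry_out", "data": {"targets": [[0,0,1,0,0,0,140],[0,0,1,0,0,0,140],[0,0,1,0,0,0,140],[0,0,0,0,0,0,140]]}}

```text
clock: 7.25
position: [0.4889, 0.1457, 0.0132]
tool_rot: [3.142, -0.0, 1.574]
force: [0.4, 0.6, -4.5]
grip_width: 0.0595
```

Emit:
{"op": "carry_out", "data": {"targets": [[0,0,0.5,0,0,0,140],[0,0,0.5,0,0,0,140],[0,0,0,0,0,0,140]]}}

```text
clock: 7.5
position: [0.4889, 0.1457, 0.0125]
tool_rot: [3.141, 0.0, 1.574]
force: [-1.2, 0.1, 1.0]
grip_width: 0.0592
```

Emit:
{"op": "carry_out", "data": {"targets": [[0,0,0,0,0,0,65],[0,0,0,0,0,0,30],[0,0,0,0,0,0,10],[0,0,0,0,0,0,10],[0,0,-4,0,0,0,10]]}}

```text
clock: 7.92
position: [0.4886, 0.1457, 0.016]
tool_rot: [-3.141, 0.0, 1.574]
force: [-0.6, -0.3, -0.6]
grip_width: 0.0821
```

Emit:
{"op": "carry_out", "data": {"targets": [[0,0,-10,0,0,0,0],[0,0,-20,0,0,0,0],[0,0,-30,0,0,0,0],[0,0,-30,0,0,0,0],[0,0,0,0,0,0,0]]}}

```text
clock: 8.33
position: [0.4909, 0.1466, 0.1117]
tool_rot: [3.136, -0.002, 1.574]
force: [2.0, 0.3, 0.7]
grip_width: 0.0853
```

```bash
python3 plan.py .620 .230 .13 49.5 0; python3 w.py .028 w4
```

```text
from [0.4909 0.1466 0.1117] [ 1.7965e+02 -1.1000e-01  9.0160e+01] n 8
[10.0, 16.0, -2.0, 0.01, -0.0, 0.85, 0],[12.0, 15.0, -2.0, 0.01, -0.01, 0.85, 0],[13.0, 14.0, -2.0, 0.0, -0.0, 0.85, 0],[14.0, 13.0, -2.0, 0.01, -0.01, 0.85, 0],[16.0, 12.0, -2.0, 0.0, -0.0, 0.84, 0]
[16.0, 10.0, -3.0, 0.01, -0.01, 0.85, 0],[17.0, 9.0, -2.0, 0.0, -0.0, 0.84, 0],[18.3, 6.6, -2.8, 0.01, -0.01, 0.85, 0],
[0.4909 0.1466 0.1117] [ 1.7965e+02 -1.1000e-01  9.0160e+01]
(43, 363) a 3465.0 p [0.2734 0.0148] rectc [273.8  12.9] size [111.9  32.6] dir 44.6
(506, 348) a 17184.5 p [0.6352 0.028 ] rectc [658.2  41. ] size [127.3 194.9] dir 179.3
(157, 347) a 12271.5 p [0.3647 0.03  ] rectc [350.   46.5] size [146.2 135.2] dir 0.2
(317, 260) a 31568.0 p [0.4883 0.1041] rectc [488.2  84. ] size [199.4 132. ] dir 89.4
(143, 115) a 7167.5 p [0.3795 0.2047] rectc [378.9 203.2] size [58.4 60.5] dir 180.0
(558, 47) a 6337.5 p [0.6336 0.2452] rectc [633.4 243.4] size [37.6 68.5] dir 139.7
```

Emit:
{"op": "carry_out", "data": {"targets": [[10,16,-2,0,0,0.85,0],[12,15,-2,0,0,0.85,0],[13,14,-2,0,0,0.85,0],[14,13,-2,0,0,0.85,0],[16,12,-2,0,0,0.85,0]]}}

```text
clock: 8.8
position: [0.5702, 0.1981, 0.1164]
tool_rot: [-3.141, 0.0, 1.124]
force: [-0.0, 0.5, 0.3]
grip_width: 0.0851
```

Emit:
{"op": "carry_out", "data": {"targets": [[16,10,-3,0,0,0.85,0],[17,9,-2,0,0,0.85,0],[18,7,-3,0,0,0.85,0],[0,0,0,0,0,0,0],[0,0,0,0,0,0,0]]}}

```text
clock: 9.22
position: [0.6181, 0.2292, 0.1239]
tool_rot: [-3.141, 0.0, 0.863]
force: [-0.6, -0.7, -0.1]
grip_width: 0.0851
```

```bash
python3 w.py .016 w5; python3 plan.py .638 .2475 .04 49.5 35 5
```

```text
[0.6181 0.2292 0.1239] [-1.7997e+02  3.0000e-02  4.9430e+01]
(328, 352) a 51101.0 p [0.5305 0.1179] rectc [536.2 136.6] size [142.5 582.5] dir 139.4
(75, 241) a 1559.5 p [0.448  0.3249] rectc [447.7 325. ] size [16.9 68.4] dir 139.6
(328, 158) a 3872.0 p [0.6398 0.2466] rectc [639.1 245.9] size [34.2 63.9] dir 139.4
(97, 91) a 5116.5 p [0.5495 0.3846] rectc [548.5 384.7] size [32.5 78.5] dir 149.8
from [0.6177 0.2285 0.1239] [-1.7997e+02  6.0000e-02  4.9450e+01] n 5
[6.0, 1.0, 17.0, -0.0, 0.0, -0.0, 35],[5.0, 1.0, 17.0, -0.0, 0.0, -0.0, 35],[6.0, 0.0, 17.0, -0.0, 0.0, -0.0, 35],[5.0, 1.0, 16.0, -0.0, 0.01, -0.0, 35],[5.7, 0.2, 16.8, -0.0, 0.0, -0.01, 35]
```

Emit:
{"op": "carry_out", "data": {"targets": [[6,1,17,0,0,0,35],[6,1,17,0,0,0,35],[6,1,17,0,0,0,35],[5,1,17,0,0,0,35],[5,1,17,0,0,0,35]]}}

```text
clock: 9.68
position: [0.6398, 0.246, 0.0385]
tool_rot: [-3.141, 0.001, 0.863]
force: [0.1, -1.3, -0.1]
grip_width: 0.0735
```

Emit:
{"op": "carry_out", "data": {"targets": [[0,0,12,0,0,0,35],[0,0,10,0,0,0,35],[0,0,6,0,0,0,35],[0,0,3,0,0,0,35],[0,0,0,0,0,0,35]]}}

```text
clock: 10.1
position: [0.6401, 0.2463, 0.0082]
tool_rot: [-3.141, 0.0, 0.862]
force: [-0.0, -0.5, 0.2]
grip_width: 0.0735
```

Emit:
{"op": "carry_out", "data": {"targets": [[0,0,3,0,0,0,35],[0,0,3,0,0,0,35],[0,0,2,0,0,0,35],[0,0,0,0,0,0,110],[0,0,0,0,0,0,140]]}}

```text
clock: 10.52
position: [0.6404, 0.2467, 0.0005]
tool_rot: [3.142, -0.0, 0.862]
force: [0.3, 0.5, -3.1]
grip_width: 0.0592
```

Emit:
{"op": "carry_out", "data": {"targets": [[0,0,0,0,0,0,140],[0,0,0,0,0,0,140],[0,0,0,0,0,0,140],[0,0,-4,0,0,0,140],[0,0,-10,0,0,0,140]]}}

```text
clock: 10.93
position: [0.6393, 0.2462, 0.0133]
tool_rot: [-3.14, 0.002, 0.862]
force: [-0.2, -0.2, -5.6]
grip_width: 0.0596
```

Emit:
{"op": "carry_out", "data": {"targets": [[0,0,-18,0,0,0,140],[0,0,-22,0,0,0,140],[0,0,-30,0,0,0,140],[0,0,-20,0,0,0,140],[0,0,0,0,0,0,140]]}}

```text
clock: 11.35
position: [0.6423, 0.2475, 0.1097]
tool_rot: [3.139, -0.006, 0.861]
force: [0.8, 0.1, -3.5]
grip_width: 0.06
```

```bash
python3 plan.py .4885 .080 .13 90 140
```

```text
from [0.6423 0.2475 0.1097] [179.84  -0.33  49.35] n 8
[-28.0, -1.0, -3.0, 0.01, -0.01, -0.85, 140],[-28.0, -3.0, -3.0, 0.0, -0.01, -0.85, 140],[-28.0, -6.0, -3.0, 0.01, -0.0, -0.85, 140],[-27.0, -8.0, -2.0, 0.0, -0.01, -0.84, 140],[-26.0, -11.0, -3.0, 0.01, -0.0, -0.85, 140]
[-25.0, -13.0, -2.0, 0.0, -0.0, -0.84, 140],[-24.0, -16.0, -3.0, 0.01, -0.01, -0.85, 140],[-23.3, -17.4, -2.0, 0.0, -0.0, -0.84, 140],
```

Emit:
{"op": "carry_out", "data": {"targets": [[-28,-1,-3,0,0,-0.85,140],[-28,-3,-3,0,0,-0.85,140],[-28,-6,-3,0,0,-0.85,140],[-27,-8,-2,0,0,-0.85,140],[-26,-11,-3,0,0,-0.85,140]]}}

```text
clock: 11.77
position: [0.5437, 0.1411, 0.1179]
tool_rot: [-3.141, 0.001, 1.311]
force: [1.3, 0.3, -3.5]
grip_width: 0.0595
```

Emit:
{"op": "carry_out", "data": {"targets": [[-25,-13,-2,0,0,-0.85,140],[-24,-16,-3,0,0,-0.85,140],[-23,-17,-2,0,0,-0.84,140],[0,0,0,0,0,0,140],[0,0,0,0,0,0,140]]}}

```text
clock: 12.18
position: [0.4865, 0.0778, 0.1254]
tool_rot: [-3.141, 0.001, 1.571]
force: [0.9, 1.7, -3.9]
grip_width: 0.0594
```

```bash
python3 bed.py w6; python3 plan.py .4885 .110 .075 90.2 140 5
```

```text
[0.4865 0.0778 0.1254] [-1.7998e+02  4.0000e-02  9.0010e+01]
battens@30
(323, 187) a 1333.0 p [0.4875 0.0859] rectc [487.7  86.7] size [58.9 15.2] dir 1.3
(323, 55) a 1904.0 p [0.4877 0.1717] rectc [487.7 171.5] size [12.4 59.1] dir 180.0
(142, 21) a 2313.5 p [0.3763 0.1918] rectc [377.9 189.7] size [27.1 48. ] dir 179.7
wood@12
(321, 126) a 10145.5 p [0.4863 0.126 ] rectc [487.8 126.6] size [107.5  84.8] dir 90.0
(144, 21) a 3049.5 p [0.3695 0.1949] rectc [369.7 192.6] size [29.1 52.3] dir 179.7
from [0.4872 0.0789 0.1254] [179.99  -0.    90.02] n 5
[6.0, 0.0, 10.0, 0.0, -0.0, -0.01, 140],[6.0, 0.0, 10.0, 0.0, -0.0, -0.0, 140],[6.0, 0.0, 10.0, 0.0, -0.0, -0.01, 140],[7.0, 1.0, 10.0, 0.0, -0.0, -0.0, 140],[6.1, 0.3, 10.4, 0.0, -0.0, -0.01, 140]
```

View pics/w6.png

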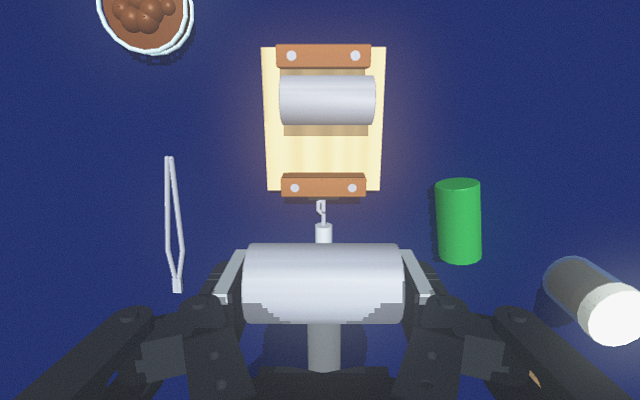

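Wrist view: the first bar lies square in the bed at (328,100) and the sledge has not moved. Placing the second bar at y=.111.

Emit:
{"op": "carry_out", "data": {"targets": [[6,0,10,0,0,0,140],[6,0,10,0,0,0,140],[6,0,10,0,0,0,140],[7,1,10,0,0,-0.03,140],[7,0,10,0,0,0,140]]}}

```text
clock: 12.65
position: [0.4879, 0.1127, 0.0737]
tool_rot: [-3.141, -0.0, 1.577]
force: [0.1, -0.6, -3.9]
grip_width: 0.0595
```

Emit:
{"op": "carry_out", "data": {"targets": [[0,0,10,0,0,0,140],[0,0,10,0,0,0,140],[0,0,5,0,0,0,140],[0,0,0,0,0,0,140]]}}

```text
clock: 12.98
position: [0.4875, 0.1109, 0.049]
tool_rot: [-3.14, 0.001, 1.576]
force: [-0.4, -0.2, -4.7]
grip_width: 0.0592
```

Emit:
{"op": "carry_out", "data": {"targets": [[0,0,8,0,0,0,140],[0,0,8,0,0,0,140],[0,0,6,0,0,0,140],[0,0,4,0,0,0,140],[0,0,4,0,0,0,140]]}}

```text
clock: 13.4
position: [0.4881, 0.1112, 0.0198]
tool_rot: [-3.141, 0.0, 1.576]
force: [0.3, -0.3, -5.0]
grip_width: 0.0591
```

Emit:
{"op": "carry_out", "data": {"targets": [[0,0,2,0,0,0,140],[0,0,1,0,0,0,140],[0,0,1,0,0,0,140],[0,0,1,0,0,0,140],[0,0,0,0,0,0,140]]}}

```text
clock: 13.82
position: [0.4882, 0.1113, 0.0153]
tool_rot: [3.141, -0.0, 1.576]
force: [-0.6, 0.1, -3.7]
grip_width: 0.0593
```

Emit:
{"op": "carry_out", "data": {"targets": [[0,0,1,0,0,0,140],[0,0,1,0,0,0,140],[0,0,0.5,0,0,0,140],[0,0,0,0,0,0,140]]}}

```text
clock: 14.15
position: [0.4881, 0.1113, 0.0127]
tool_rot: [-3.142, -0.0, 1.576]
force: [-0.8, -0.2, -4.0]
grip_width: 0.0594
```

Emit:
{"op": "carry_out", "data": {"targets": [[0,0,0.5,0,0,0,140],[0,0,0,0,0,0,140]]}}

```text
clock: 14.32
position: [0.4882, 0.1113, 0.0124]
tool_rot: [3.141, 0.0, 1.576]
force: [-0.4, 0.3, -2.1]
grip_width: 0.0594
```

Touching down. Release and go for bar A.

Emit:
{"op": "carry_out", "data": {"targets": [[0,0,0,0,0,0,65],[0,0,0,0,0,0,30],[0,0,0,0,0,0,10],[0,0,0,0,0,0,10],[0,0,-4,0,0,0,10]]}}

```text
clock: 14.73
position: [0.4879, 0.1113, 0.016]
tool_rot: [-3.141, 0.0, 1.576]
force: [0.2, -0.2, -0.5]
grip_width: 0.082
```

Emit:
{"op": "carry_out", "data": {"targets": [[0,0,-10,0,0,0,0],[0,0,-20,0,0,0,0],[0,0,-30,0,0,0,0],[0,0,-30,0,0,0,0],[0,0,0,0,0,0,0]]}}

```text
clock: 15.15
position: [0.4902, 0.112, 0.1116]
tool_rot: [3.135, -0.001, 1.576]
force: [2.0, -0.0, 0.4]
grip_width: 0.0852
```

```bash
python3 plan.py .540 .365 .125 59.8 0
```

```text
from [0.4902 0.112  0.1116] [ 1.7965e+02 -8.0000e-02  9.0280e+01] n 8
[32.0, 6.0, -2.0, 0.01, -0.0, 0.64, 0],[32.0, 4.0, -2.0, 0.01, -0.0, 0.63, 0],[32.0, 2.0, -1.0, 0.01, -0.0, 0.64, 0],[32.0, 0.0, -2.0, 0.0, -0.01, 0.63, 0],[32.0, -2.0, -1.0, 0.01, -0.0, 0.64, 0]
[32.0, -4.0, -2.0, 0.0, -0.01, 0.63, 0],[32.0, -6.0, -1.0, 0.01, -0.0, 0.64, 0],[31.0, -8.5, -1.9, 0.0, -0.01, 0.63, 0],
```

Emit:
{"op": "carry_out", "data": {"targets": [[32,6,-2,0,0,0.64,0],[32,4,-2,0,0,0.63,0],[32,2,-1,0,0,0.64,0],[32,0,-2,0,0,0.63,0],[32,-2,-1,0,0,0.64,0]]}}

```text
clock: 15.57
position: [0.5187, 0.271, 0.1156]
tool_rot: [3.141, -0.001, 1.24]
force: [1.1, -0.6, -0.1]
grip_width: 0.0854
```

Emit:
{"op": "carry_out", "data": {"targets": [[32,-4,-2,0,0,0.63,0],[32,-6,-1,0,0,0.64,0],[31,-8,-2,0,0,0.63,0],[0,0,0,0,0,0,0],[0,0,0,0,0,0,0]]}}

```text
clock: 15.98
position: [0.5377, 0.3661, 0.1199]
tool_rot: [-3.141, -0.001, 1.046]
force: [0.4, -1.4, -0.7]
grip_width: 0.0853
```

```bash
python3 w.py .016 w7; python3 plan.py .5493 .3838 .04 59.8 35 5
```

```text
[0.5377 0.3661 0.1199] [-1.7996e+02 -5.0000e-02  5.9950e+01]
(321, 354) a 41877.5 p [0.4671 0.2454] rectc [475.7 262.9] size [140.  572.7] dir 150.0
(325, 167) a 3824.0 p [0.551  0.3831] rectc [550.9 382.7] size [32. 64.] dir 149.9
(49, 15) a 763.5 p [0.4475 0.5567] rectc [447.2 556.4] size [20.6 16.4] dir 52.7
from [0.538  0.3644 0.1197] [-179.98    0.     59.88] n 5
[4.0, 0.0, 16.0, -0.0, 0.0, 0.0, 35],[5.0, 0.0, 16.0, -0.0, 0.0, 0.0, 35],[4.0, 0.0, 16.0, -0.0, 0.0, 0.0, 35],[5.0, 0.0, 16.0, -0.0, 0.0, 0.01, 35],[4.4, 0.0, 15.7, -0.0, 0.0, 0.0, 35]
```

Emit:
{"op": "carry_out", "data": {"targets": [[4,1,16,0,0,0,35],[5,0,16,0,0,0,35],[4,0,16,0,0,0,35],[5,0,16,0,0,0,35],[4,0,16,0,0,0,35]]}}

```text
clock: 16.45
position: [0.5509, 0.3813, 0.0392]
tool_rot: [3.142, 0.0, 1.043]
force: [0.7, 0.2, -0.3]
grip_width: 0.0742
```

Emit:
{"op": "carry_out", "data": {"targets": [[0,0,12,0,0,0,35],[0,0,10,0,0,0,35],[0,0,7,0,0,0,35],[0,0,3,0,0,0,35],[0,0,0,0,0,0,35]]}}

```text
clock: 16.87
position: [0.5503, 0.3821, 0.0071]
tool_rot: [-3.141, 0.001, 1.044]
force: [0.3, 0.5, -0.1]
grip_width: 0.0735
```

Emit:
{"op": "carry_out", "data": {"targets": [[1,0,3,0,0,0,35],[0,0,2,0,0,0,35],[0,0,2,0,0,0,35],[0,0,0,0,0,0,110],[0,0,0,0,0,0,140]]}}

```text
clock: 17.28
position: [0.5509, 0.3835, 0.0005]
tool_rot: [3.141, -0.0, 1.044]
force: [-0.6, 0.6, -2.3]
grip_width: 0.0593
```

Emit:
{"op": "carry_out", "data": {"targets": [[0,0,0,0,0,0,140],[0,0,0,0,0,0,140],[0,0,0,0,0,0,140],[0,0,-4,0,0,0,140],[0,0,-10,0,0,0,140]]}}

```text
clock: 17.7
position: [0.5501, 0.3828, 0.0134]
tool_rot: [-3.141, 0.002, 1.044]
force: [-0.6, -0.2, -3.6]
grip_width: 0.0591
```

Emit:
{"op": "carry_out", "data": {"targets": [[0,0,-20,0,0,0,140],[0,0,-25,0,0,0,140],[0,0,-30,0,0,0,140],[0,0,-25,0,0,0,140],[0,0,0,0,0,0,140]]}}

```text
clock: 18.12
position: [0.5527, 0.385, 0.1204]
tool_rot: [3.139, -0.007, 1.043]
force: [-0.5, 0.0, -3.5]
grip_width: 0.0596
```

```bash
python3 plan.py .4885 .085 .14 90.2 140
```

```text
from [0.5527 0.385  0.1204] [179.85  -0.38  59.79] n 9
[-32.0, 11.0, -2.0, 0.0, -0.01, -0.56, 140],[-33.0, 9.0, -2.0, 0.01, -0.01, -0.56, 140],[-33.0, 7.0, -2.0, 0.0, -0.0, -0.56, 140],[-34.0, 5.0, -2.0, 0.01, -0.01, -0.56, 140],[-34.0, 3.0, -3.0, 0.0, -0.0, -0.57, 140]
[-34.0, 0.0, -2.0, 0.01, -0.01, -0.56, 140],[-34.0, -1.0, -3.0, 0.0, -0.0, -0.57, 140],[-34.0, -4.0, -2.0, 0.01, -0.01, -0.56, 140],[-33.7, -5.5, -2.5, -0.0, -0.0, -0.57, 140],
```

Emit:
{"op": "carry_out", "data": {"targets": [[-32,11,-2,0,0,-0.56,140],[-33,9,-2,0,0,-0.56,140],[-33,7,-2,0,0,-0.56,140],[-34,5,-2,0,0,-0.56,140],[-34,3,-3,0,0,-0.57,140]]}}

```text
clock: 18.53
position: [0.5159, 0.215, 0.1254]
tool_rot: [-3.141, 0.001, 1.341]
force: [1.1, -0.2, -4.5]
grip_width: 0.0597
```

Emit:
{"op": "carry_out", "data": {"targets": [[-34,0,-2,0,0,-0.56,140],[-34,-1,-3,0,0,-0.57,140],[-34,-4,-2,0,0,-0.56,140],[-34,-5,-2,0,0,-0.57,140],[0,0,0,0,0,0,140]]}}

```text
clock: 18.95
position: [0.486, 0.0759, 0.1344]
tool_rot: [-3.14, 0.004, 1.572]
force: [2.0, -1.6, -3.0]
grip_width: 0.0595
```

Emit:
{"op": "carry_out", "data": {"targets": [[0,0,0,0,0,0,140]]}}

```text
clock: 19.03
position: [0.4872, 0.081, 0.1347]
tool_rot: [3.141, 0.001, 1.571]
force: [0.0, 0.4, -2.6]
grip_width: 0.0595
```

```bash
python3 bed.py w8 | head -3; python3 plan.py .4885 .129 .085 90.2 140 5
```

```text
[0.4872 0.081  0.1347] [1.7999e+02 4.0000e-02 9.0010e+01]
battens@30
(321, 188) a 1164.0 p [0.487  0.0853] rectc [487.8  85.9] size [12.8 58.6] dir 180.0
from [0.4875 0.0827 0.1347] [179.97  -0.    90.11] n 5
[9.0, 0.0, 10.0, 0.0, -0.0, -0.0, 140],[9.0, 0.0, 10.0, 0.0, -0.0, -0.0, 140],[9.0, 0.0, 10.0, 0.0, -0.0, -0.01, 140],[10.0, 1.0, 10.0, 0.0, -0.0, -0.0, 140],[9.3, 0.1, 9.7, 0.01, -0.0, -0.01, 140]
```

View pics/w8.png

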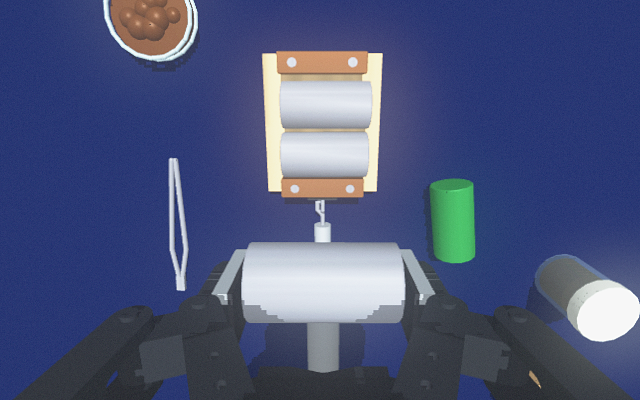

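Wrist view: both bars are in the bed, at (326,104) and (324,155). Lowering the third toward the groove at y ≈ .1285.

Emit:
{"op": "carry_out", "data": {"targets": [[9,0,10,0,0,0,140],[9,0,10,0,0,0,140],[9,0,10,0,0,0,140],[10,1,10,0,0,0,140],[9,0,10,0,0,0,140]]}}

```text
clock: 19.5
position: [0.4882, 0.1313, 0.0839]
tool_rot: [3.141, -0.001, 1.576]
force: [0.4, -0.0, -3.4]
grip_width: 0.0595
```

Emit:
{"op": "carry_out", "data": {"targets": [[0,0,10,0,0,0,140],[0,0,8,0,0,0,140],[0,0,8,0,0,0,140],[0,0,6,0,0,0,140],[0,0,0,0,0,0,140]]}}

```text
clock: 19.92
position: [0.4877, 0.1288, 0.0512]
tool_rot: [-3.14, 0.001, 1.574]
force: [-0.5, -0.1, -3.7]
grip_width: 0.0595
```

Emit:
{"op": "carry_out", "data": {"targets": [[0,0,3,0,0,0,140],[0,0,3,0,0,0,140],[0,0,2,0,0,0,140],[0,0,1,0,0,0,140],[0,0,0,0,0,0,140]]}}

```text
clock: 20.33
position: [0.4881, 0.1292, 0.0433]
tool_rot: [-3.142, 0.0, 1.575]
force: [0.2, 0.3, -3.9]
grip_width: 0.0594
```

Emit:
{"op": "carry_out", "data": {"targets": [[0,0,1,0,0,0,140],[0,0,1,0,0,0,140],[0,0,0,0,0,0,140]]}}

```text
clock: 20.58
position: [0.4882, 0.1292, 0.0412]
tool_rot: [3.142, 0.0, 1.575]
force: [-0.1, -0.0, -3.5]
grip_width: 0.059
```

Emit:
{"op": "carry_out", "data": {"targets": [[0,0,0.5,0,0,0,140],[0,0,0.5,0,0,0,140],[0,0,0.5,0,0,0,140],[0,0,0,0,0,0,140]]}}

```text
clock: 20.92
position: [0.4882, 0.129, 0.04]
tool_rot: [3.141, 0.0, 1.575]
force: [-2.5, -1.5, 4.0]
grip_width: 0.0592
```

Emit:
{"op": "carry_out", "data": {"targets": [[0,0,0.5,0,0,0,140],[0,0,0.5,0,0,0,140],[0,0,0,0,0,0,140]]}}

```text
clock: 21.17
position: [0.4883, 0.1284, 0.0397]
tool_rot: [3.141, 0.002, 1.574]
force: [-6.5, -7.7, 22.9]
grip_width: 0.0595
```

Seated (upward force). Easing 1 mm, then releasing.

Emit:
{"op": "carry_out", "data": {"targets": [[0,0,-0.5,0,0,0,140],[0,0,-0.5,0,0,0,140],[0,0,0,0,0,0,140]]}}

```text
clock: 21.42
position: [0.4882, 0.1291, 0.04]
tool_rot: [3.141, 0.0, 1.575]
force: [-2.1, -2.3, 6.8]
grip_width: 0.0594
```

Emit:
{"op": "carry_out", "data": {"targets": [[0,0,0,0,0,0,75],[0,0,0,0,0,0,55],[0,0,0,0,0,0,25],[0,0,0,0,0,0,5],[0,0,0,0,0,0,5]]}}

```text
clock: 21.83
position: [0.4882, 0.1293, 0.0398]
tool_rot: [3.142, -0.0, 1.575]
force: [-0.3, 0.4, -0.7]
grip_width: 0.0837
```

Emit:
{"op": "carry_out", "data": {"targets": [[0,0,-5,0,0,0,0],[0,0,-15,0,0,0,0],[0,0,-30,0,0,0,0],[0,0,-30,0,0,0,0],[0,0,0,0,0,0,0]]}}

```text
clock: 22.25
position: [0.4901, 0.1301, 0.1246]
tool_rot: [3.136, -0.002, 1.575]
force: [1.4, 0.6, 0.9]
grip_width: 0.085
```

```bash
python3 plan.py .488 -.045 .12 90 0
```

```text
from [0.4901 0.1301 0.1246] [ 1.7968e+02 -9.0000e-02  9.0220e+01] n 5
[-35.0, -1.0, 1.0, 0.01, -0.0, 0.01, 0],[-35.0, -0.0, 1.0, 0.01, -0.0, 0.01, 0],[-35.0, -0.0, 1.0, 0.01, -0.01, 0.01, 0],[-35.0, -1.0, 1.0, 0.01, -0.0, 0.0, 0],[-35.1, -0.4, 0.3, 0.01, -0.01, 0.01, 0]
```

Emit:
{"op": "carry_out", "data": {"targets": [[-35,-1,0,0,0,0,0],[-35,0,0,0,0,0,0],[-35,0,0,0,0,0.02,0],[-35,-1,0,0,0,0.02,0],[-35,0,0,0,0,0,0]]}}

```text
clock: 22.67
position: [0.4863, -0.0474, 0.1202]
tool_rot: [3.141, 0.0, 1.571]
force: [1.9, -0.1, 0.1]
grip_width: 0.0857
```

Emit:
{"op": "carry_out", "data": {"targets": [[0,0,0,0,0,0,0],[0,0,0,0,0,0,0]]}}

```text
clock: 22.83
position: [0.4865, -0.0477, 0.1201]
tool_rot: [3.141, 0.0, 1.567]
force: [-0.3, 1.0, 0.5]
grip_width: 0.0854
```

```bash
python3 bed.py w9; python3 - <<'E'
from w import *
s,f,T=look();im=f['color'].astype(int);h=cv2.cvtColor(f['color'],cv2.COLOR_RGB2HSV)
print(s['position'].round(4))
m=((im[...,2]-im[...,0]<45)&(im.max(2)>85))
for v in range(150,330,12):
    u=np.nonzero(m[v,240:400])[0]+240
    if len(u)<3: continue
    a=onz(f,u[0],v,.016,T);b=onz(f,u[-1],v,.016,T);print(v,u[0],u[-1],a[:2].round(4),b[:2].round(4),((a+b)/2)[:2].round(4))
t=bot.grab_frame('top');save('t2',t['color'][180:270,230:410],4)
E
```

```text
[ 0.4865 -0.0477  0.1201] [1.7999e+02 2.0000e-02 8.9770e+01]
battens@30
wood@12
(576, 277) a 4825.0 p [ 0.6908 -0.119 ] rectc [ 690.8 -119.6] size [59.6 62.2] dir 139.7
[ 0.4867 -0.046   0.1201]
150 303 343 [ 0.4739 -0.0134] [ 0.5021 -0.0134] [ 0.488  -0.0134]
162 304 343 [ 0.4745 -0.022 ] [ 0.5022 -0.022 ] [ 0.4884 -0.022 ]
174 304 343 [ 0.4744 -0.0307] [ 0.5023 -0.0308] [ 0.4883 -0.0307]
186 304 342 [ 0.4742 -0.0396] [ 0.5017 -0.0397] [ 0.488  -0.0396]
198 305 342 [ 0.4748 -0.0487] [ 0.5019 -0.0488] [ 0.4883 -0.0488]
210 305 342 [ 0.4746 -0.058 ] [ 0.502  -0.0581] [ 0.4883 -0.058 ]
222 305 342 [ 0.4745 -0.0675] [ 0.5021 -0.0676] [ 0.4883 -0.0675]
234 306 342 [ 0.4751 -0.0772] [ 0.5023 -0.0773] [ 0.4887 -0.0772]
246 306 342 [ 0.4749 -0.0871] [ 0.5024 -0.0872] [ 0.4887 -0.0871]
258 306 342 [ 0.4747 -0.0972] [ 0.5026 -0.0973] [ 0.4887 -0.0973]
270 306 342 [ 0.4746 -0.1076] [ 0.5027 -0.1076] [ 0.4886 -0.1076]
282 306 343 [ 0.4744 -0.1182] [ 0.5036 -0.1182] [ 0.489  -0.1182]
294 310 338 [ 0.4774 -0.129 ] [ 0.4998 -0.129 ] [ 0.4886 -0.129 ]
306 314 334 [ 0.4805 -0.1401] [ 0.4967 -0.1401] [ 0.4886 -0.1401]
```

View pics/w9.png

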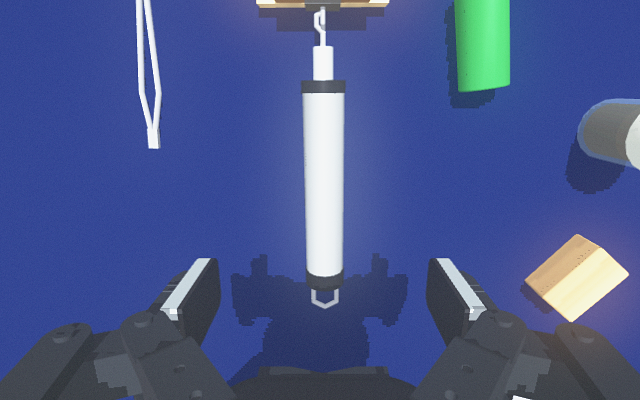

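Wrist view: barrel straight, axis at x=.4884, rod end at (323,60), no rings showing, so it is at home. Check the stack from the top camera.

View pics/t2.png

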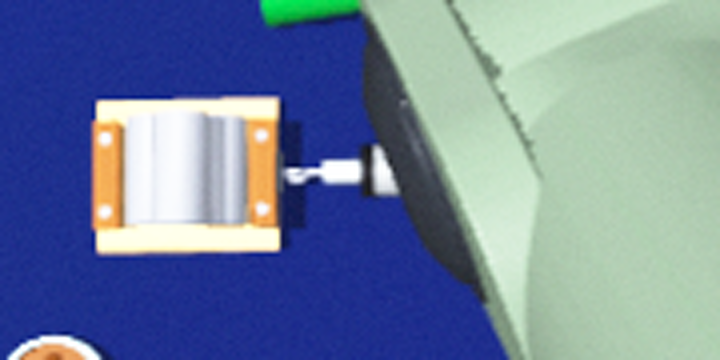

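```bash
python3 - <<'E'
from h import *
f=bot.grab_frame('top')
for v in range(214,236,3): print(v,[depthpt(f,u,v).round(3).tolist() for u in (266,271,276,281,286)])
E
python3 plan.py .4885 -.043 .03 90.2 60 4
```

```text
214 [[0.505, 0.148, 0.044], [0.503, 0.134, 0.068], [0.502, 0.122, 0.072], [0.503, 0.113, 0.063], [0.504, 0.104, 0.044]]
217 [[0.499, 0.148, 0.043], [0.497, 0.133, 0.069], [0.496, 0.123, 0.072], [0.497, 0.113, 0.063], [0.498, 0.104, 0.043]]
220 [[0.492, 0.148, 0.044], [0.49, 0.133, 0.069], [0.49, 0.122, 0.072], [0.49, 0.113, 0.065], [0.491, 0.104, 0.044]]
223 [[0.486, 0.148, 0.041], [0.484, 0.133, 0.07], [0.484, 0.123, 0.072], [0.484, 0.113, 0.064], [0.485, 0.104, 0.044]]
226 [[0.479, 0.148, 0.045], [0.477, 0.133, 0.074], [0.477, 0.123, 0.071], [0.478, 0.113, 0.063], [0.478, 0.105, 0.041]]
229 [[0.473, 0.148, 0.041], [0.471, 0.133, 0.072], [0.471, 0.123, 0.071], [0.471, 0.113, 0.064], [0.472, 0.104, 0.045]]
232 [[0.466, 0.148, 0.043], [0.465, 0.134, 0.069], [0.465, 0.123, 0.071], [0.465, 0.113, 0.066], [0.465, 0.105, 0.043]]
235 [[0.46, 0.148, 0.043], [0.459, 0.133, 0.07], [0.459, 0.123, 0.071], [0.459, 0.113, 0.063], [0.459, 0.104, 0.046]]
from [ 0.4867 -0.0445  0.12  ] [ 1.7999e+02 -2.0000e-02  9.0090e+01] n 4
[0.0, 0.0, 22.0, 0.0, -0.0, -0.0, 60],[0.0, 1.0, 23.0, 0.0, -0.0, -0.01, 60],[1.0, 0.0, 22.0, 0.0, -0.0, -0.0, 60],[0.5, 0.8, 23.0, 0.0, -0.0, -0.01, 60],
```

Stack good: top bar's crest is at z≈.071 as predicted, lower crests at .044. Now down onto the barrel.

Emit:
{"op": "carry_out", "data": {"targets": [[0,1,22,0,0,0,60],[0,1,23,0,0,0,60],[1,0,22,0,0,0,60],[0,0,20,0,0,0,60],[0,0,12,0,0,0,60]], "force": 25}}

```text
clock: 23.45
position: [0.488, -0.0433, 0.019]
tool_rot: [-3.14, -0.001, 1.573]
force: [-0.1, -0.0, -0.5]
grip_width: 0.0656
```

Emit:
{"op": "carry_out", "data": {"targets": [[0,0,7,0,0,0,60],[0,0,4,0,0,0,60],[0,0,3,0,0,0,60],[0,0,0,0,0,0,60]]}}

```text
clock: 23.78
position: [0.4888, -0.0444, 0.0069]
tool_rot: [3.141, -0.0, 1.571]
force: [-0.3, -0.7, 0.3]
grip_width: 0.0654
```

Emit:
{"op": "carry_out", "data": {"targets": [[0,0,1.5,0,0,0,120],[0,0,1.5,0,0,0,150],[0,0,0,0,0,0,165],[0,0,0,0,0,0,190],[0,0,0,0,0,0,190]], "force": 25}}

```text
clock: 24.2
position: [0.4886, -0.0448, 0.004]
tool_rot: [3.142, 0.0, 1.57]
force: [-0.7, -0.9, 1.2]
grip_width: 0.027
```

Emit:
{"op": "carry_out", "data": {"targets": [[0,0,0,0,0,0,215],[0,0,0,0,0,0,215],[0,0,0,0,0,0,215]]}}

```text
clock: 24.45
position: [0.4886, -0.0449, 0.0039]
tool_rot: [-3.142, 0.0, 1.571]
force: [-0.8, -0.9, 0.9]
grip_width: 0.0272
```

Emit:
{"op": "carry_out", "data": {"targets": [[-1,0,0,0,0,0,215],[-2,0,0,0,0,0,215],[-3,0,0,0,0,0,215],[-3,0,0,0,0,0,215],[-3,0,0,0,0,0,215]]}}

```text
clock: 24.87
position: [0.4887, -0.0571, 0.0038]
tool_rot: [3.141, -0.0, 1.57]
force: [-1.1, 0.2, 0.9]
grip_width: 0.0271
```

Emit:
{"op": "carry_out", "data": {"targets": [[-3,0,0,0,0,0,215],[-3,0,0,0,0,0,215],[-3,0,0,0,0,0,215],[-3,0,0,0,0,0,215],[-3,0,0,0,0,0,215]]}}

```text
clock: 25.28
position: [0.4887, -0.072, 0.0038]
tool_rot: [3.141, -0.0, 1.571]
force: [0.1, 1.8, 0.0]
grip_width: 0.0273
```

Emit:
{"op": "carry_out", "data": {"targets": [[-3,0,0,0,0,0,215],[-3,0,0,0,0,0,215],[-3,0,0,0,0,0,215],[-3,0,0,0,0,0,215],[-3,0,0,0,0,0,215]]}}

```text
clock: 25.7
position: [0.4886, -0.087, 0.0038]
tool_rot: [3.142, -0.0, 1.571]
force: [0.3, 2.3, 0.5]
grip_width: 0.0273
```

Emit:
{"op": "carry_out", "data": {"targets": [[-3,0,0,0,0,0,215],[-3,0,0,0,0,0,215],[-3,0,0,0,0,0,215],[-2,0,0,0,0,0,215],[0,0,0,0,0,0,215]]}}

```text
clock: 26.12
position: [0.4886, -0.0982, 0.0038]
tool_rot: [-3.142, 0.0, 1.57]
force: [0.7, 2.1, 0.9]
grip_width: 0.0267
```

```bash
python3 bed.py w10; python3 - <<'E'
from h import *
print(bot.observe()['position'],bot.observe()['force'])
f=cv2.imread('pics/w10.png');cv2.imwrite('pics/w10c.png',cv2.resize(f[0:330,200:440],None,fx=1.8,fy=1.8))
E
```

```text
[ 0.4886 -0.0982  0.0038] [-180.      0.     89.96]
battens@30
wood@12
[ 0.48858878 -0.09792987  0.00378275] [ 0.01983604  2.59976764 -0.27418075]
```

View pics/w10c.png

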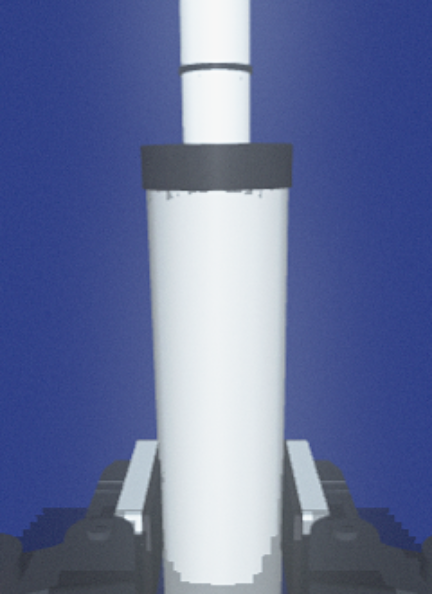

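The draw so far is 53 mm with 2.6 N on the wrist, consistent with 50 N/m. The 2 N ring shows at (216,66), ahead of the mouth at (216,145). Continuing 27 mm.

Emit:
{"op": "carry_out", "data": {"targets": [[-2,0,0,0,0,0,215],[-3,0,0,0,0,0,215],[-3,0,0,0,0,0,215],[-3,0,0,0,0,0,215],[-3,0,0,0,0,0,215]]}}

```text
clock: 26.58
position: [0.4886, -0.1121, 0.0038]
tool_rot: [-3.142, -0.0, 1.57]
force: [0.5, 3.6, -0.3]
grip_width: 0.0269
```

Emit:
{"op": "carry_out", "data": {"targets": [[-3,0,0,0,0,0,215],[-3,0,0,0,0,0,215],[-3,0,0,0,0,0,215],[-2,0,0,0,0,0,215],[-1.5,0,0,0,0,0,215]]}}

```text
clock: 27.0
position: [0.4886, -0.1245, 0.0038]
tool_rot: [-3.142, -0.0, 1.57]
force: [1.5, 3.7, 0.6]
grip_width: 0.0272
```

Emit:
{"op": "carry_out", "data": {"targets": [[-0.5,0,0,0,0,0,215],[0,0,0,0,0,0,215],[0,0,0,0,0,0,215]]}}

```text
clock: 27.25
position: [0.4886, -0.1246, 0.0038]
tool_rot: [-3.142, -0.0, 1.571]
force: [0.8, 4.0, 0.1]
grip_width: 0.0269
```

```bash
python3 - <<'E'
from w import *
s,f,T=look();print(s['position'],s['force'])
g=f['color'][:110,310:335].mean((1,2)).round().astype(int);print(g.tolist())
for v in (0,20,40,60,72,79,85,90,95): print(v,onz(f,322,v,.0205,T).round(4),f['z_map'][v,322],depthpt(f,322,v,T).round(4))
cv2.imwrite('pics/w11.png',cv2.resize(cv2.cvtColor(f['color'][0:200,200:440],cv2.COLOR_RGB2BGR),None,fx=2.5,fy=2.5))
t=bot.grab_frame('top');h=cv2.cvtColor(t['color'],cv2.COLOR_RGB2HSV).astype(int)
blobs(t,t['cam_to_world'],(h[...,0]<40)&(h[...,1]>35)&(h[...,2]>60)&(np.add.outer(np.arange(400)>190,np.arange(640)>240)>1),.012,300)
E
```

```text
[ 0.48858336 -0.12462952  0.00378377] [0.81505652 3.96386752 0.09361791]
[244, 245, 244, 244, 244, 244, 244, 244, 244, 244, 245, 247, 248, 124, 106, 107, 123, 214, 246, 245, 244, 244, 244, 244, 244, 244, 244, 244, 244, 244, 244, 244, 244, 244, 244, 244, 244, 244, 244, 244, 244, 244, 244, 244, 244, 244, 244, 244, 244, 244, 244, 244, 244, 244, 244, 244, 244, 244, 244, 244, 244, 244, 244, 244, 244, 244, 244, 244, 244, 245, 248, 220, 108, 93, 95, 95, 95, 95, 95, 98, 100, 99, 99, 99, 99, 99, 99, 99, 98, 98, 97, 98, 98, 98, 97, 98, 97, 97, 97, 97, 97, 97, 97, 97, 92, 123, 236, 242, 240, 239]
0 [ 0.4895 -0.0237  0.0205] 0.1112885 [ 0.4895 -0.0242  0.0227]
20 [ 0.4895 -0.0295  0.0205] 0.11207051 [ 0.4895 -0.0301  0.0237]
40 [ 0.4895 -0.0356  0.0205] 0.114524424 [ 0.4895 -0.0358  0.0229]
60 [ 0.4895 -0.0418  0.0205] 0.114988185 [ 0.4895 -0.042   0.0243]
72 [ 0.4895 -0.0456  0.0205] 0.11649343 [ 0.4895 -0.0457  0.0238]
79 [ 0.4895 -0.0478  0.0205] 0.10982838 [ 0.4895 -0.0481  0.0315]
85 [ 0.4895 -0.0498  0.0205] 0.11054298 [ 0.4895 -0.0499  0.0313]
90 [ 0.4895 -0.0514  0.0205] 0.11133891 [ 0.4895 -0.0514  0.0309]
95 [ 0.4895 -0.0531  0.0205] 0.11026912 [ 0.4895 -0.0529  0.0325]
```

The 3 N ring (row 14) sits 20 mm ahead of the mouth, the dark band at the mouth has grown 9 rows (broad ring just showing), and the force is 3.96 N, so this is 4 N. Holding about 1.7 s.

Emit:
{"op": "carry_out", "data": {"targets": [[0,0,0,0,0,0,215],[0,0,0,0,0,0,215],[0,0,0,0,0,0,215],[0,0,0,0,0,0,215],[0,0,0,0,0,0,215]]}}

```text
clock: 27.77
position: [0.4886, -0.1247, 0.0038]
tool_rot: [-3.142, -0.0, 1.571]
force: [0.3, 3.9, 0.1]
grip_width: 0.027
```

Emit:
{"op": "carry_out", "data": {"targets": [[0,0,0,0,0,0,215],[0,0,0,0,0,0,215],[0,0,0,0,0,0,215],[0,0,0,0,0,0,215],[0,0,0,0,0,0,215]]}}

```text
clock: 28.18
position: [0.4886, -0.1248, 0.0038]
tool_rot: [-3.142, -0.0, 1.571]
force: [1.1, 3.8, 0.3]
grip_width: 0.0272
```

Emit:
{"op": "carry_out", "data": {"targets": [[0,0,0,0,0,0,215],[0,0,0,0,0,0,215],[0,0,0,0,0,0,215],[0,0,0,0,0,0,215],[0,0,0,0,0,0,215]]}}

```text
clock: 28.6
position: [0.4886, -0.1247, 0.0038]
tool_rot: [3.142, -0.0, 1.571]
force: [0.3, 4.3, -0.0]
grip_width: 0.027
```

Emit:
{"op": "carry_out", "data": {"targets": [[0,0,0,0,0,0,215],[0,0,0,0,0,0,215],[0,0,0,0,0,0,215],[0,0,0,0,0,0,215],[0,0,0,0,0,0,215]]}}

```text
clock: 29.02
position: [0.4886, -0.1248, 0.0038]
tool_rot: [-3.142, -0.0, 1.571]
force: [0.3, 4.3, -0.5]
grip_width: 0.0269
```

Emit:
{"op": "carry_out", "data": {"targets": [[1,0,0,0,0,0,215],[2,0,0,0,0,0,215],[3,0,0,0,0,0,215],[3,0,0,0,0,0,215],[3,0,0,0,0,0,215]]}}

```text
clock: 29.43
position: [0.4886, -0.1123, 0.0038]
tool_rot: [-3.142, -0.0, 1.571]
force: [0.1, 2.7, -0.2]
grip_width: 0.0271
```

Emit:
{"op": "carry_out", "data": {"targets": [[3,0,0,0,0,0,215],[3,0,0,0,0,0,215],[3,0,0,0,0,0,215],[3,0,0,0,0,0,215],[3,0,0,0,0,0,215]]}}

```text
clock: 29.85
position: [0.4886, -0.0975, 0.0038]
tool_rot: [-3.142, 0.0, 1.571]
force: [-1.2, 2.5, 0.2]
grip_width: 0.0267
```

Emit:
{"op": "carry_out", "data": {"targets": [[3,0,0,0,0,0,215],[3,0,0,0,0,0,215],[3,0,0,0,0,0,215],[3,0,0,0,0,0,215],[3,0,0,0,0,0,215]]}}

```text
clock: 30.27
position: [0.4885, -0.0825, 0.0038]
tool_rot: [-3.141, 0.0, 1.571]
force: [0.3, 2.8, 0.5]
grip_width: 0.0268
```

Emit:
{"op": "carry_out", "data": {"targets": [[3,0,0,0,0,0,215],[3,0,0,0,0,0,215],[3,0,0,0,0,0,215],[3,0,0,0,0,0,215],[3,0,0,0,0,0,215]]}}

```text
clock: 30.68
position: [0.4886, -0.0675, 0.0038]
tool_rot: [-3.141, 0.0, 1.57]
force: [-1.2, 1.2, 1.5]
grip_width: 0.0271
```

Emit:
{"op": "carry_out", "data": {"targets": [[3,0,0,0,0,0,215],[3,0,0,0,0,0,215],[3,0,0,0,0,0,215],[3,0,0,0,0,0,215],[3,0,0,0,0,0,215]]}}

```text
clock: 31.1
position: [0.4886, -0.0525, 0.0038]
tool_rot: [-3.142, 0.0, 1.571]
force: [0.1, -0.4, 1.1]
grip_width: 0.0272
```

Emit:
{"op": "carry_out", "data": {"targets": [[2,0,0,0,0,0,215],[2,0,0,0,0,0,215],[1.5,0,0,0,0,0,215],[1,0,0,0,0,0,215],[0.5,0,0,0,0,0,215]]}}

```text
clock: 31.52
position: [0.4885, -0.0457, 0.0038]
tool_rot: [-3.141, 0.0, 1.571]
force: [-0.9, -0.2, 2.0]
grip_width: 0.027
```

Emit:
{"op": "carry_out", "data": {"targets": [[0,0,0,0,0,0,215],[0,0,0,0,0,0,160],[0,0,0,0,0,0,120],[0,0,0,0,0,0,70],[0,0,0,0,0,0,60]]}}

```text
clock: 31.93
position: [0.4887, -0.0458, 0.0038]
tool_rot: [3.142, -0.0, 1.57]
force: [0.3, 0.2, 0.3]
grip_width: 0.0651
```

Emit:
{"op": "carry_out", "data": {"targets": [[0,0,0,0,0,0,60],[0,0,-5,0,0,0,60],[0,0,-15,0,0,0,60],[0,0,-25,0,0,0,60],[0,0,-30,0,0,0,60]]}}

```text
clock: 32.35
position: [0.4877, -0.0455, 0.0791]
tool_rot: [-3.139, -0.0, 1.571]
force: [-0.1, -0.7, 0.5]
grip_width: 0.0653
```

Emit:
{"op": "carry_out", "data": {"targets": [[-35,0,-30,0,0,0,0],[-35,0,-30,0,0,0,0],[-35,0,-10,0,0,0,0],[-35,0,0,0,0,0,0],[-35,0,0,0,0,0,0]]}}

```text
clock: 32.77
position: [0.4886, -0.2161, 0.1445]
tool_rot: [3.14, 0.001, 1.57]
force: [0.4, 0.4, -0.1]
grip_width: 0.0854
```

Emit:
{"op": "carry_out", "data": {"targets": [[-35,0,0,0,0,0,0],[-35,0,0,0,0,0,0],[0,0,0,0,0,0,0],[0,0,0,0,0,0,0]]}}

```text
clock: 33.1
position: [0.4878, -0.2858, 0.143]
tool_rot: [-3.141, -0.0, 1.567]
force: [1.0, 1.9, -0.2]
grip_width: 0.0852
```

```bash
sed -i 's/^for n in.*top.*scene.*$/for n in("top2","scene2"):/; s/if n==.top./if 0/' m.py; python3 - <<'E'
from h import *
import pickle
for n in('top','scene'):
    f=bot.grab_frame(n);pickle.dump(f,open(n+'2.pkl','wb'))
    if n=='top': 
        save('fin',f['color'][110:300,150:450],2.6)
        print([depthpt(f,u,223).round(3).tolist() for u in (266,271,276,281,286)])
        im=f['color'].astype(int);h=cv2.cvtColor(f['color'],cv2.COLOR_RGB2HSV)
        m=(h[...,2]<75).astype(np.uint8);k,l,st,c=cv2.connectedComponentsWithStats(m)
        for i in range(1,k):
            p=onz(f,*c[i],.016)
            if st[i,4]>14 and .45<p[0]<.52 and -.2<p[1]<.1: print('collar',p[:2].round(4),st[i,4])
E
python3 m.py
```

```text
[[0.486, 0.148, 0.043], [0.484, 0.134, 0.069], [0.484, 0.123, 0.07], [0.484, 0.113, 0.062], [0.485, 0.104, 0.044]]
collar [ 0.4884 -0.115 ] 60
collar [0.4857 0.0276] 28
top2 (316, 277) a 200.0 p [0.3657 0.043 ] rectc [364.4  44.5] size [114.  13.] dir 89.0 rgb [182. 188. 219.]
top2 (243, 277) a 566.0 p [0.3688 0.2035] rectc [368.2 204. ] size [60. 59.] dir 89.1 rgb [216. 165. 124.]
top2 (189, 245) a 169.5 p [0.4402 0.3231] rectc [440.  323.3] size [16. 61.] dir 140.5 rgb [208. 211. 223.]
top2 (393, 220) a 85.0 p [ 0.4894 -0.1303] rectc [ 489.5 -129. ] size [27. 20.] dir 88.9 rgb [119. 126. 165.]
top2 (299, 223) a 2534.0 p [0.4858 0.0783] rectc [486.5  35. ] size [ 86. 292.] dir 90.8 rgb [223. 215. 205.]
top2 (441, 152) a 448.0 p [ 0.6412 -0.2456] rectc [ 641.5 -245.5] size [67. 39.] dir 77.3 rgb [221. 224. 232.]
top2 (383, 134) a 466.5 p [ 0.6846 -0.1169] rectc [ 684.5 -117.1] size [60. 45.] dir 50.5 rgb [235. 220. 161.]
top2 (333, 127) a 387.0 p [ 0.7026 -0.0027] rectc [701.2  -3.2] size [48. 56.] dir 178.8 rgb [234. 235. 236.]
top2 (199, 68) a 1161.0 p [0.8512 0.3083] rectc [851.8 
[... 800 characters left out ...]
56.3 rgb [179. 179. 183.]
scene2 (452, 222) a 531.0 p [0.3747 0.2064] rectc [373.  206.4] size [62. 64.] dir 178.9 rgb [139. 111. 101.]
scene2 (256, 195) a 454.5 p [ 0.6856 -0.1154] rectc [ 685.3 -116.2] size [77. 44.] dir 50.3 rgb [195. 158. 116.]
scene2 (404, 177) a 175.0 p [0.3737 0.051 ] rectc [372.3  50.7] size [118.  16.] dir 88.2 rgb [131. 132. 158.]
scene2 (376, 210) a 2697.5 p [0.4887 0.0819] rectc [481.9  21.4] size [109. 329.] dir 90.2 rgb [156. 144. 144.]
scene2 (159, 181) a 4550.5 p [ 0.8506 -0.2852] rectc [ 847.4 -292.7] size [218. 152.] dir 81.9 rgb [108. 133. 117.]
scene2 (245, 152) a 358.0 p [ 0.641  -0.2436] rectc [ 640.7 -245.1] size [89. 38.] dir 76.7 rgb [163. 162. 180.]
```

View pics/fin.png

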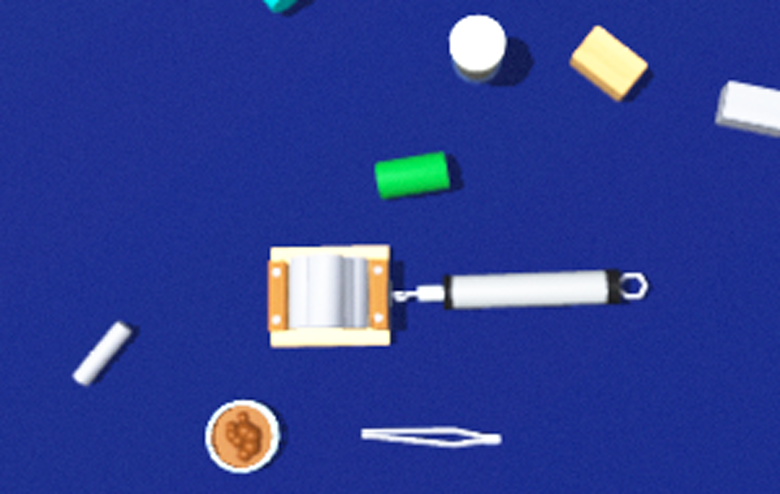

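Final view: the saddled stack is on the sledge at (330,290). The meter's collars are within 1 mm of their start along its axis and the bystanders are unmoved. Handing in.

```bash
python3 -c "
from workcell import bot
print(bot.job_done())"
```

```text
the job is handed in; nothing more can be done
None
```

The friction test is done and handed in at about 33 s on the robot's clock; the hand-in gives no verdict. The three bars lie crosswise on the sledge, two in the bed and one saddled on them. I drew the newton meter to 4 N, held it there for about 1.7 s, eased it back at about 36 mm/s, and let go at home.

**At 4 N:** the draw was 79.8 mm with 3.8–4.3 N on the wrist. The 3 N ring stood 20 mm ahead of the barrel's mouth and the broad ring was just showing.

**At the end:**
- **Stack:** the top bar's crest is at z ≈ 0.070 m (0.071 expected) and the lower crests at 0.044 m.
- **Meter:** the collars are within about 1 mm of their start along the meter's axis. The tail swung about 2 mm sideways.
- **Other things:** the bystanders I could see are where they were. The slug and the dark soil dish were left out of the last top-camera measurement, probably behind the arm; I did not work near them.
- **Sledge:** it did not visibly move. Its own measurement during the hold returned nothing, so this rests on the collar positions, the unchanged bar positions and the final picture.

Seating the third bar pressed it down with a brief 23 N before I backed off 1 mm and released it.

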